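# Shut the supply, pull the latched filters for washing, zero the trim

## Robot

A 6-joint arm with a two-finger parallel gripper is mounted at the origin on a cart in front of the work surface, level with it; the furniture and walls round the work are solid. World frame = base frame: x ahead of the robot, y to its left, z up, the work surface at z = 0. Lengths are in mm, angles in degrees, forces in N, time in s.
With the tool pointing down it reaches from about 300 to 850 mm from the base axis. Payload 4.2 kg.
Tool frame: the origin (TCP) lies midway between the tips of the shut fingers; the grasp point (between the pads) lies env.hold_point_z behind it (env.hold_point_z is the distance from the TCP to the grasp point, in mm); z points along the fingers, y is the line along which they close (so a half turn about z gives the same grasp; the last joint's range is limited). The gripper opens to 91 mm and grips with 3 to 60 N. Pads are 32 mm wide; open, the fingers measure 118 mm over their backs; the gripper's body (76 mm by 178 mm) begins 60 mm behind the grasp point.
Start: joints at [76.203, 18.312, 89.639, -0, 72.044, -1.146], TCP at [125.932, 561.056, 213.976] pointing down, gripper open.
Joint ranges: [-177.97, 177.97], [-48.28, 115.42], [12.27, 149.76], [-77.06, 257.06], [2.81, 150.46], [-146.56, 146.56]. Speed limits (degrees/s): [147.25, 147.25, 180, 180, 180, 180].

## Interface

Orientations are given as [roll, pitch, yaw] about the fixed x, y, z axes, in that order (R = Rz(yaw) Ry(pitch) Rx(roll)).
In Python, from workcell import env, viewer, spotter gives the robot as it stands.
- The arm moves only by the tool apply_moves, never from a script. Its arguments are lists of equal length, an entry for each row: "delta_pos": the shift along the world's x, y, z normalised to -1 to 1, where 1 is 120 mm, a list of three; "rot": the turn, a rotation vector about the world's x, y, z normalised to -1 to 1, where 1 is 1.5 rad, a list of three; "hand": the opening, from 0 (shut) to 1 (fully open). A call has 1 to 10 rows; each row is the pose to reach, as a shift and turn from the pose commanded when the call began; what a row does not reach only later rows make up. A row lasts 1/12 s, in which the tool goes at most 41.7 mm and 7.16 degrees, less where a joint would pass 70% of its speed; a pose out of reach is approached as far as the arm can. A call with a number of a shift or a turn outside -1 to 1 is refused whole. A call with a gripper value outside its range is refused whole. The fingers move at their own pace and stop on an object; "newtons" is the grip in N (left out, the last holds). Time passes only in rows, so rows that repeat a pose let the fingers close. It gives the time, the measured TCP pose, the force, the opening and the grip force at its end, in the units of the state.
- env.state(): the state, without advancing time (a new reading comes with each control period).
- viewer.grab_frame(name): name is "scene" or "top"; returns a dict with "pixels" (420x560x3 uint8, red, green, blue), "camera_matrix" (3x3 intrinsics, pixels), "R" (3x3) and "t" (3): a world point X has camera coordinates R X + t. Camera axes: x right, y down, z forward; pixel columns grow to the right and rows downward; lengths in mm; the calibration is good to about 2 mm. A picture is of the moment at which its call begins. There is no depth.
- env.job_done(): hands the job in; it is judged then, once.
Trained networks look in a picture, given as the dict that the camera call returned (one of the last four; its "shot" number tells which), for a name from the list of things; names that differ only in an ending like _2 or _b are one class to them, and where a whole thing is asked for, a point or a joint stands for the part that bears it (a point fixed in the world has none). Each returns a list of dicts, best first, with "score" (0 to 1); they miss things now and then, are a little off and sometimes report something else, mostly with a low value. They report only what shows in the picture. A call takes as long as a camera call.
- spotter.trace(picture, query): "mask" (420x560 bool, what is visible of it) and "box" ([centre column, centre row, width, height] in pixels, round what is visible of it).
- spotter.landmark_of(picture, query): "position" ([column, row] in pixels: a listed point, or the origin of a listed thing).
The state is a dict: "time_s": time; "qpos": joint angles; "qvel": joint speeds; "effort": joint torques, N m; "ee_pos": TCP position; "ee_rot": TCP orientation; "force": force on the tool from outside, world axes, zero at the start; "torque": the same for the moment, N m; "gripper_width": finger opening in mm; "gripper_force": force on a finger pad.
Only numpy, scipy, OpenCV 4.12 (cv2) and the standard library are available. Lean on these libraries where they do the work, as an engineer would, in place of code of your own. Each camera call takes 0.05 s, during which the arm holds its last target. There are 200 camera calls.

## Task

Take the filter bank out of service for cleaning. First turn the black outer ring of the two-tier knob to closed (its white line at the red dot) without moving the inner knob; then press down each filter in the bank until its latch springs out, pull it straight out without force and stand it, stem down, in a steel cup of its own on the blue mat. When all are out, turn the inner knob alone to zero (its red line at the red dot), leaving the ring closed, the cups upright and everything else where it is.

Things in the scene. Friction and masses are not known exactly. Their poses are not given: they have to be found in the camera images.
- bank: grey filter bank bolted to the worktop, 290 mm along its y, 66 mm deep, 45 mm high, a low foot at each end, four square wells in a row in its top at x = 0, y = +105, +35, -35, -105 mm of its frame (wells 1 to 4). Origin: on the worktop under the middle of the row; z up; -x is the front, where the orange latches stand (up to 55 mm in front of the wells, 68 mm high). Some wells are empty.
- valve: fixed grey valve block 115x115x30 mm with the two-tier (concentric) knob standing in its middle, vertical axis. Origin: on the worktop under the knob axis; z up; the red dot on its top plate (small black ticks beyond it) lies 42 mm from the axis toward its own -x.
- knob_axis (a point): point on the common axis of both knobs, at the height of the top face of the outer ring (58 mm above the worktop). Outer ring: 34 to 58 mm above the worktop, block top at 30 mm; inner knob: 58.5 to 86 mm.
- outer_ring (a joint): outer supply ring of the two-tier knob: black, ribbed, 56 mm diameter, 24 mm tall, white index line on top and side. Radians, anticlockwise from above positive; 0 = closed (white line toward the red dot); starts about 0.8 to 1.3 (open). No stop or click at 0: it turns from -0.5 to 1.9 and stays where it is left (friction 0.05 N m).
- inner_knob (a joint): inner trim knob: bare aluminium, 26 mm diameter, standing 28 mm above the ring, red index line on top and side. Radians, anticlockwise from above positive; 0 = zero trim (red line toward the red dot); starts about -1.3 to -0.6. No stop or click at 0: it turns from -1.9 to 0.6 and stays where it is left (friction 0.03 N m).
- inner_index (a point): outer end of the inner knob's red line, 11 mm from the axis, on the knob's top
- mat: fixed thin blue mat 190x190x2 mm, on which the four wash cups stand; origin under its centre
- tape_roll: roll of masking tape lying flat, 67 mm diameter, 24 mm high, a bystander; origin under its centre
- v_block: steel V block 62x57x35 mm, a bystander; origin under its centre
- marker_pen: black marker pen lying on the worktop, a bystander; origin under its middle
- filter_1: filter in well 1 at the start, or absent; 80 mm long, 50 g. From its bottom: white stem 20x20 mm, 40 long; blue flange 24 diameter at 40 to 44 with a tab (10 wide, 48 high) reaching 22.5 from the axis to its own -x; neck; round blue cap 24 diameter at 54 to 80 mm, to press and to grip (close the fingers along the bank's y, clear of latch and tab). Origin: centre of the stem's bottom, z up along the axis.
- filter_2: filter in well 2 at the start, or absent; 80 mm long, 50 g. From its bottom: white stem 20x20 mm, 40 long; blue flange 24 diameter at 40 to 44 with a tab (10 wide, 48 high) reaching 22.5 from the axis to its own -x; neck; round blue cap 24 diameter at 54 to 80 mm, to press and to grip (close the fingers along the bank's y, clear of latch and tab). Origin: centre of the stem's bottom, z up along the axis.
- filter_3: filter in well 3 at the start, or absent; 80 mm long, 50 g. From its bottom: white stem 20x20 mm, 40 long; blue flange 24 diameter at 40 to 44 with a tab (10 wide, 48 high) reaching 22.5 from the axis to its own -x; neck; round blue cap 24 diameter at 54 to 80 mm, to press and to grip (close the fingers along the bank's y, clear of latch and tab). Origin: centre of the stem's bottom, z up along the axis.
- filter_4: filter in well 4 at the start, or absent; 80 mm long, 50 g. From its bottom: white stem 20x20 mm, 40 long; blue flange 24 diameter at 40 to 44 with a tab (10 wide, 48 high) reaching 22.5 from the axis to its own -x; neck; round blue cap 24 diameter at 54 to 80 mm, to press and to grip (close the fingers along the bank's y, clear of latch and tab). Origin: centre of the stem's bottom, z up along the axis.
- latch_1 (a joint): orange latch of well 1, in m: under 0.003 = hooked over the filter's tab, 0.010 = sprung out forward (also when the well is empty). Latched, the filter's origin is about 15 mm above the worktop; pressed 5 to 8 mm down (10 at most, 6 to 9 N) the latch springs out by itself; let go, the filter rises to 25 mm and stands loose, its stem 20 mm deep in the well, to be pulled straight up.
- latch_2 (a joint): orange latch of well 2, in m: under 0.003 = hooked over the filter's tab, 0.010 = sprung out forward (also when the well is empty). Latched, the filter's origin is about 15 mm above the worktop; pressed 5 to 8 mm down (10 at most, 6 to 9 N) the latch springs out by itself; let go, the filter rises to 25 mm and stands loose, its stem 20 mm deep in the well, to be pulled straight up.
- latch_3 (a joint): orange latch of well 3, in m: under 0.003 = hooked over the filter's tab, 0.010 = sprung out forward (also when the well is empty). Latched, the filter's origin is about 15 mm above the worktop; pressed 5 to 8 mm down (10 at most, 6 to 9 N) the latch springs out by itself; let go, the filter rises to 25 mm and stands loose, its stem 20 mm deep in the well, to be pulled straight up.
- latch_4 (a joint): orange latch of well 4, in m: under 0.003 = hooked over the filter's tab, 0.010 = sprung out forward (also when the well is empty). Latched, the filter's origin is about 15 mm above the worktop; pressed 5 to 8 mm down (10 at most, 6 to 9 N) the latch springs out by itself; let go, the filter rises to 25 mm and stands loose, its stem 20 mm deep in the well, to be pulled straight up.
- wash_cup_1: open steel cup 64 mm diameter, 47 mm high, 0.2 kg, floor 2 mm thick, inside at least 52 mm wide, loose, empty at the start; origin: centre of its underside, z up
- wash_cup_2: open steel cup 64 mm diameter, 47 mm high, 0.2 kg, floor 2 mm thick, inside at least 52 mm wide, loose, empty at the start; origin: centre of its underside, z up
- wash_cup_3: open steel cup 64 mm diameter, 47 mm high, 0.2 kg, floor 2 mm thick, inside at least 52 mm wide, loose, empty at the start; origin: centre of its underside, z up
- wash_cup_4: open steel cup 64 mm diameter, 47 mm high, 0.2 kg, floor 2 mm thick, inside at least 52 mm wide, loose, empty at the start; origin: centre of its underside, z up

How it is judged:
By the outcome, as a careful person would: the job done as asked, in the order asked, and still so for the second after the job is handed in, with the robot touching nothing.
Of filter_1, filter_2, filter_3, filter_4 only 2 to 4 are there at a start; the rules pass over those that are not, and their reading is None.
At some moment in a run one of wash_cup_1, wash_cup_2, wash_cup_3, wash_cup_4 may be knocked a few centimetres aside while the robot is not near it.
It also fails if it takes over 210 s, if anything falls off the work surface, if the arm or the gripper's body presses on something with over 40 N, if the wrist force passes 120 N, or if a joint passes its speed limit or range.

## Working session

There is one attempt and no reset: what is moved stays moved. The work goes in short steps, Python scripts to look and compute and a tool call to move; the robot and the scene stay as the last step left them, time stands still between calls to the robot, and variables do not carry over. Pictures are saved under pics/ and viewed, at most 14 in all, crops included, and the job is handed in when it is done.

Besides the shell and the picture viewer there is one more tool, called by a JSON object that holds its "op" and its "data", one argument or row to a line. apply_moves: Moves the arm, as the interface text tells. Its arguments: {"type":"object","properties":{"delta_pos":{"type":"array"},"rot":{"type":"array"},"hand":{"type":"array"},"newtons":{"type":"number"}},"required":["delta_pos","rot","hand"]}

```bash
ls; mkdir -p pics; cat > h.py <<'E'
from workcell import env, viewer, spotter
import numpy as np, cv2
def ray(p,px,z):
    K=np.array(p["camera_matrix"]);R=np.array(p["R"]);t=np.array(p["t"])
    d=R.T@np.linalg.inv(K)@np.array([px[0],px[1],1.0]); c=-R.T@t
    return c+d*(z-c[2])/d[2]
def proj(p,X):
    x=np.array(p["camera_matrix"])@(np.array(p["R"])@np.array(X,float)+np.array(p["t"])); return x[:2]/x[2]
def save(p,n): cv2.imwrite("pics/"+n,p["pixels"][:,:,::-1])
E
python3 - <<'E'
from h import *
print(env.state(), env.hold_point_z)
for n in("scene","top"):
    p=viewer.grab_frame(n); save(p,n+"0.png")
    R=np.array(p["R"]);print(n,-R.T@np.array(p["t"]))
    for q,z in(("bank",0),("valve",0),("knob_axis",58),("inner_index",86),("mat",0),("wash_cup_1",2),("filter_1",15),("tape_roll",0),("v_block",0),("marker_pen",0)):
        for d in spotter.landmark_of(p,q):
            if d["score"]>.2: print(q,round(d["score"],2),np.round(d["position"],1),ray(p,d["position"],z).round(1))
E
```

```text
pics
{'time_s': 0.0, 'qpos': array([ 7.62034808e+01,  1.83534823e+01,  8.97047146e+01, -4.30503884e-04,
        7.20419953e+01, -1.14498081e+00]), 'qvel': array([-0.02474044, -0.06211513,  0.01164392, -0.10580323, -0.01496665,
       -0.06247809]), 'effort': array([ 1.08465701e-03, -4.12456262e+01, -2.31978607e+01,  7.28525408e-02,
        4.54800075e-02, -1.69033751e-04]), 'ee_pos': array([125.81529566, 560.57563182, 213.11326278]), 'ee_rot': array([-1.79899820e+02, -1.59285913e-03,  1.67348593e+02]), 'force': array([-0.56659916, -0.15161276, -0.12851226]), 'torque': array([-0.03031985,  0.04858904, -0.0273343 ]), 'gripper_force': 0.0, 'gripper_width': 91.16400580632049} 18.8
scene [-473.04925134 -913.16705619  644.94206896]
bank 0.73 [289.3 233.1] [546.8 -54.1   0. ]
valve 0.59 [387.2 278.5] [ 507.2 -388.3    0. ]
knob_axis 0.66 [388.7 255.8] [ 510.7 -385.5   58. ]
inner_index 0.53 [384.8 245.3] [ 502.4 -377.9   86. ]
mat 0.86 [215.7 204.7] [554.9 255.2   0. ]
wash_cup_1 0.89 [238.7 205.5] [593.4 191.5   2. ]
wash_cup_1 0.84 [219.8 217.9] [490.4 167.3   2. ]
wash_cup_1 0.59 [194.9 
[... 711 characters left out ...]
. ]
inner_index 0.47 [407.7 240.2] [ 488.5 -386.5   86. ]
inner_index 0.24 [269.2 224.9] [522.  -39.3  86. ]
mat 0.79 [168.6 223. ] [531.  236.3   0. ]
wash_cup_1 0.76 [178.5 202.1] [588.7 211.2   2. ]
wash_cup_1 0.75 [152.  202.8] [585.7 283.7   2. ]
wash_cup_1 0.72 [285.6 171.7] [678.  -81.6   2. ]
wash_cup_1 0.66 [183.2 238.1] [490.2 194.4   2. ]
wash_cup_1 0.64 [147.6 235.6] [495.6 291.3   2. ]
filter_1 0.65 [323.  221.9] [ 538.6 -183.5   15. ]
filter_1 0.38 [269.3 226.1] [525.1 -38.9  15. ]
filter_1 0.22 [146.  234.7] [497.2 291.6  15. ]
tape_roll 0.82 [339.6 189.3] [ 631.1 -231.2    0. ]
v_block 0.88 [285.3 169. ] [686.1 -80.7   0. ]
marker_pen 0.74 [320.4 279.6] [ 384.  -178.4    0. ]
```

```bash
python3 - <<'E'
from h import *
t=cv2.imread("pics/top0.png"); s=cv2.imread("pics/scene0.png")
a=cv2.resize(t[150:300,120:320],(800,600),interpolation=cv2.INTER_CUBIC);cv2.imwrite("pics/a.png",a)
a=cv2.resize(t[170:290,290:450],(800,600),interpolation=cv2.INTER_CUBIC);cv2.imwrite("pics/b.png",a)
a=cv2.resize(s[170:320,180:440],(800,462),interpolation=cv2.INTER_CUBIC);cv2.imwrite("pics/c.png",a)
E
```

```text
(no output)
```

View pics/a.png

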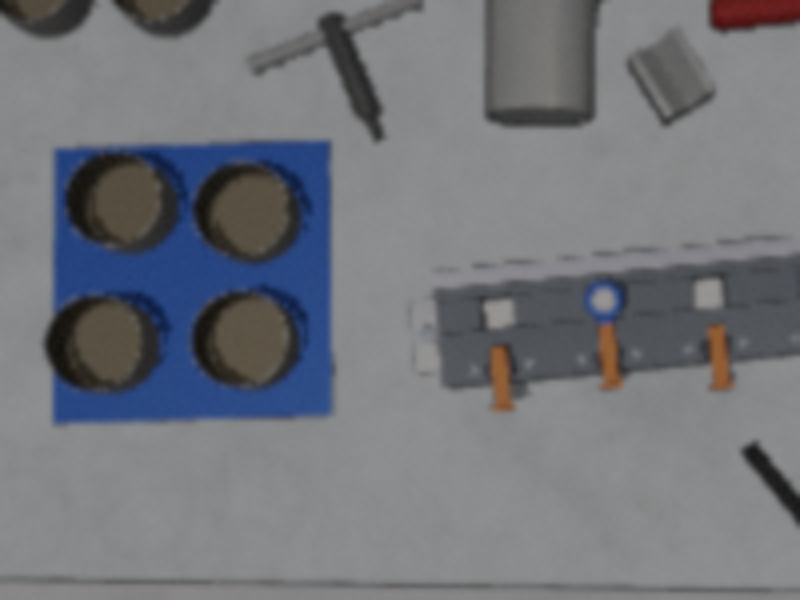

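View pics/b.png

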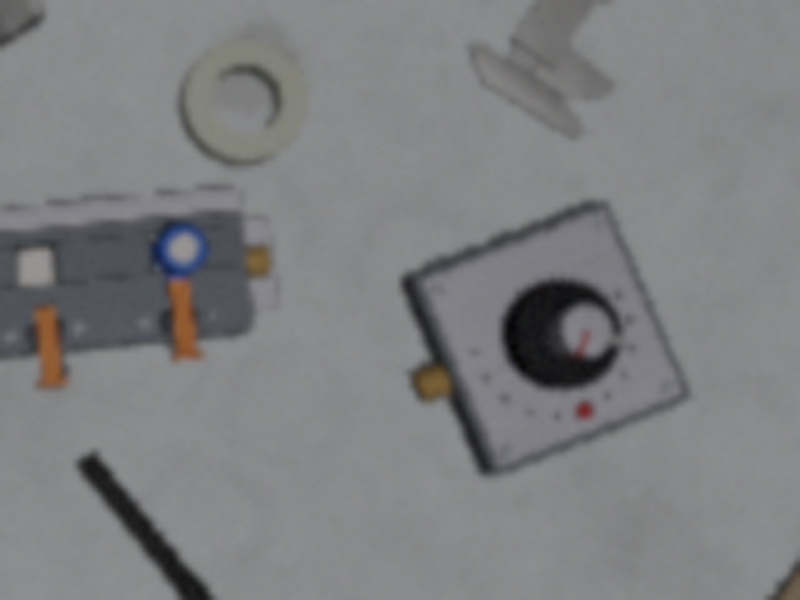

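View pics/c.png

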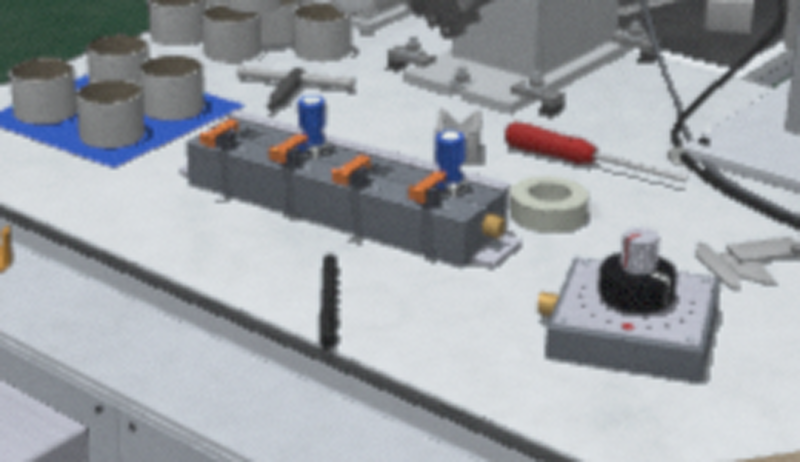

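```bash
python3 - <<'E'
from h import *
A={}
for n in("scene","top"):
    fs=[viewer.grab_frame(n) for _ in range(5)]
    p=dict(fs[-1]); p["pixels"]=np.mean([f["pixels"].astype(float) for f in fs],0); A[n]=p
np.save("avg0.npy",A,allow_pickle=True)
t=A["top"]["pixels"][:,:,::-1].astype(np.uint8); s=A["scene"]["pixels"][:,:,::-1].astype(np.uint8)
a=cv2.resize(t[205:265,370:430],(600,600),interpolation=cv2.INTER_CUBIC)
b=cv2.resize(s[235:275,370:415],(675,600),interpolation=cv2.INTER_CUBIC)
cv2.imwrite("pics/d.png",np.clip(a.astype(float)*1.4,0,255)); cv2.imwrite("pics/e.png",b)
# blue caps, red dot, orange
for n,p in A.items():
    I=p["pixels"];r,g,bl=I[...,0],I[...,1],I[...,2]
    for nm,m in(("blue",(bl>1.7*r)&(bl>80)),("red",(r>1.8*g)&(r>1.8*bl)&(r>70)),("orange",(r>1.5*g)&(g>1.3*bl)&(r>110))):
        k,l,st,c=cv2.connectedComponentsWithStats(m.astype(np.uint8))
        print(n,nm,[(st[i].tolist(),c[i].round(2).tolist()) for i in range(1,k) if st[i,4]>=3])
E
```

```text
scene blue [([204, 195, 5, 4, 14], [206.0, 196.36]), ([175, 201, 83, 23, 493], [216.28, 212.42]), ([277, 202, 8, 17, 94], [280.83, 209.54]), ([322, 213, 9, 16, 105], [326.12, 220.4]), ([322, 230, 3, 2, 4], [323.0, 230.25])]
scene red [([345, 210, 28, 13, 199], [358.15, 216.05]), ([163, 242, 14, 9, 75], [169.32, 245.59])]
scene orange [([282, 137, 23, 15, 85], [294.41, 143.45]), ([270, 151, 10, 7, 39], [273.69, 154.05]), ([245, 209, 12, 8, 33], [250.03, 212.73]), ([268, 214, 11, 9, 38], [272.34, 217.84]), ([288, 221, 12, 8, 43], [293.23, 224.49]), ([313, 226, 11, 10, 45], [317.67, 230.16]), ([164, 249, 5, 1, 5], [166.0, 249.0])]
top blue [([134, 185, 69, 71, 2391], [170.42, 222.36]), ([157, 190, 2, 2, 3], [157.67, 190.33]), ([321, 215, 11, 10, 46], [325.74, 219.67]), ([266, 220, 10, 10, 45], [270.71, 224.67]), ([155, 226, 2, 2, 3], [155.67, 226.33])]
top red [([135, 5, 4, 5, 14], [136.36, 6.43]), ([136, 4, 20, 81, 635], [145.69, 42.87]), ([143, 63, 1, 8, 8], [143.0, 66.5]), ([146, 89, 11, 12, 86], [151.57, 95.37]), ([298, 147, 32, 10, 231], [312.79, 151.46]), ([406, 251, 2, 2, 4], [406.5, 251.5]), ([192, 309, 14, 14, 88], [197.61, 316.93])]
top orange [([324, 227, 5, 14, 47], [326.19, 233.66]), ([270, 232, 4, 14, 35], [271.71, 238.29]), ([298, 232, 4, 15, 39], [299.41, 238.85]), ([243, 237, 4, 15, 32], [244.78, 243.28])][ WARN:0@11.348] global loadsave.cpp:1063 imwrite_ Unsupported depth image for selected encoder is fallbacked to CV_8U.
```

View pics/d.png

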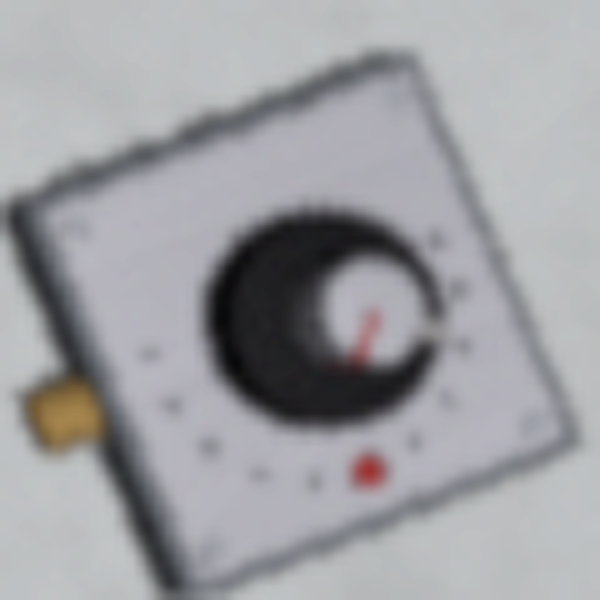

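View pics/e.png

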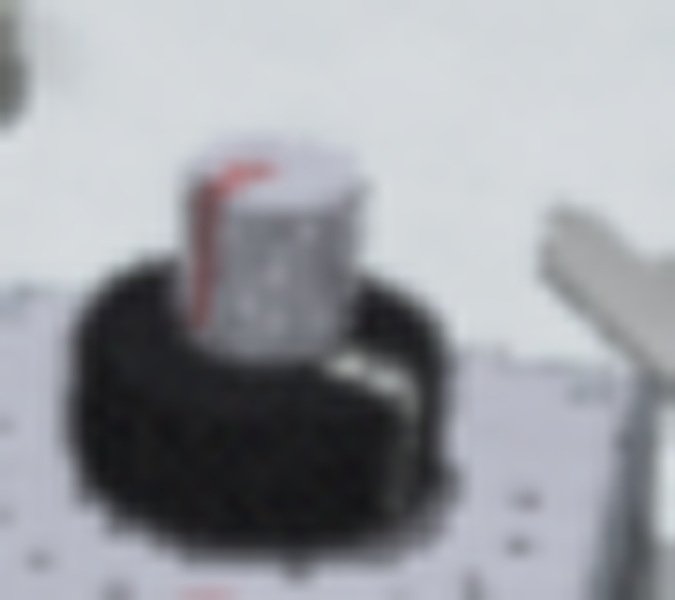

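```bash
cat > fitv.py <<'E'
from h import *
from scipy.optimize import least_squares
A=np.load("avg0.npy",allow_pickle=True).item()
T=lambda u,v:(u/10-.45+370,v/10-.45+205)
S=lambda u,v:(u/15-.467+370,v/15-.467+235)
h=57.5
def loc(q):
    c=lambda a,r,z:(-r*np.cos(a),-r*np.sin(a),z)
    return dict(dot=(-42,0,30),ring=(0,0,58),knob=(0,0,86),
      wo=c(q[3],27,58),wi=c(q[3],15,58),io=c(q[4],12,86),ii=c(q[4],0,86),
      c1=(h,h,30),c2=(h,-h,30),c3=(-h,-h,30),c4=(-h,h,30))
obs=[("top","dot",T(369,471)),("top","ring",T(325,318)),("top","knob",T(373,308)),("top","wo",T(433,330)),
 ("top","io",T(357,367)),("top","c1",T(30,207)),("top","c2",T(403,58)),("top","c3",T(575,438)),("top","c4",T(188,592)),
 ("scene","dot",(383.4,275.6)),("scene","io",S(213,190)),("scene","knob",S(275,173)),("scene","wo",S(406,385)),("scene","wi",S(335,362))]
def res(q,use,full=False):
    c,s=np.cos(q[2]),np.sin(q[2]);L=loc(q);o=[]
    for n,k,px in obs:
        if n not in use: continue
        x,y,z=L[k]; o.append(proj(A[n],(q[0]+c*x-s*y,q[1]+s*x+c*y,z))-px)
    if full: return o
    return np.concatenate(o+[0.01*(np.array(q)-q0)])
q0=np.array([497,-385,.35,1,-1])
for use in(("top",),("scene",),("top","scene")):
    f=least_squares(res,q0,args=(use,),loss="soft_l1",f_scale=.5)
    print(use,f.x[:2].round(2),np.degrees(f.x[2:]).round(1))
    print([(o[1],r.round(1).tolist()) for o,r in zip([o for o in obs if o[0] in use],res(f.x,use,True))])
E
python3 fitv.py
```

```text
('top',) [ 499.99 -383.42] [ 23.2  60.6 -36.4]
[('dot', [-0.7, 0.0]), ('ring', [0.6, -0.1]), ('knob', [-0.5, 0.3]), ('wo', [0.3, 0.0]), ('io', [0.1, -1.0]), ('c1', [-2.0, -0.1]), ('c2', [0.1, -1.5]), ('c3', [1.0, 0.4]), ('c4', [-0.0, 1.7])]
('scene',) [ 504.86 -383.68] [ 23.1  62.5 -37.3]
[('dot', [-0.0, 0.2]), ('io', [0.1, -0.1]), ('knob', [-0.3, -0.4]), ('wo', [-0.0, 0.2]), ('wi', [0.3, -0.0])]
('top', 'scene') [ 500.83 -384.14] [ 23.2  66.1 -37. ]
[('dot', [-0.4, -0.3]), ('ring', [0.9, -0.4]), ('knob', [-0.2, -0.1]), ('wo', [0.6, -1.3]), ('io', [0.3, -1.3]), ('c1', [-1.7, -0.4]), ('c2', [0.3, -1.8]), ('c3', [1.3, 0.1]), ('c4', [0.3, 1.4]), ('dot', [-0.7, 1.0]), ('io', [-0.6, 0.6]), ('knob', [-1.0, 0.3]), ('wo', [-0.3, 0.7]), ('wi', [-0.2, 0.5])]
```

{"op": "apply_moves", "data": {
  "delta_pos": [
    [1, -1, 0],
    [1, -1, 0],
    [1, -1, 0],
    [1, -1, 0],
    [1, -1, 0]
  ],
  "rot": [
    [0, 0, -0.32],
    [0, 0, -0.32],
    [0, 0, -0.32],
    [0, 0, -0.32],
    [0, 0, -0.32]
  ],
  "hand": [1, 1, 1, 1, 1]
}}

```text
time_s: 2.02
ee_pos: [249.5, 436.6, 214.2]
ee_rot: [-180.0, 0.2, 139.4]
force: [-0.4, 0.4, 0.7]
gripper_width: 91.2
gripper_force: 0.0
```

{"op": "apply_moves", "data": {
  "delta_pos": [
    [1, -1, 0],
    [1, -1, 0],
    [1, -1, 0],
    [1, -1, 0],
    [1, -1, 0]
  ],
  "rot": [
    [0, 0, -0.32],
    [0, 0, -0.32],
    [0, 0, -0.32],
    [0, 0, -0.32],
    [0, 0, -0.32]
  ],
  "hand": [1, 1, 1, 1, 1]
}}

```text
time_s: 2.43
ee_pos: [369.8, 317.2, 214.2]
ee_rot: [179.9, 0.2, 111.9]
force: [0.4, 0.4, -0.1]
gripper_width: 91.1
gripper_force: 0.0
```

{"op": "apply_moves", "data": {
  "delta_pos": [
    [1, -1, 0],
    [1, -1, 0],
    [1, -1, 0],
    [1, -1, 0],
    [1, -1, 0]
  ],
  "rot": [
    [0, 0, -0.32],
    [0, 0, -0.32],
    [0, 0, -0.32],
    [0, 0, -0.32],
    [0, 0, -0.32]
  ],
  "hand": [1, 1, 1, 1, 1]
}}

```text
time_s: 2.85
ee_pos: [490.3, 197.4, 213.9]
ee_rot: [179.8, 0.1, 84.4]
force: [-0.2, 1.1, 0.8]
gripper_width: 90.8
gripper_force: 0.0
```

{"op": "apply_moves", "data": {
  "delta_pos": [
    [0, -1, 0],
    [0, -1, 0],
    [0, -1, 0],
    [0, -1, 0]
  ],
  "rot": [
    [0, 0, 0],
    [0, 0, 0],
    [0, 0, 0],
    [0, 0, 0]
  ],
  "hand": [1, 1, 1, 1]
}}

```text
time_s: 3.18
ee_pos: [485.4, 76.7, 214.0]
ee_rot: [-180.0, 0.2, 84.7]
force: [0.7, 0.7, 0.5]
gripper_width: 91.2
gripper_force: 0.0
```

{"op": "apply_moves", "data": {
  "delta_pos": [
    [0, -1, 0],
    [0, -1, 0],
    [0, -1, 0],
    [0, -1, 0]
  ],
  "rot": [
    [0, 0, 0],
    [0, 0, 0],
    [0, 0, 0],
    [0, 0, 0]
  ],
  "hand": [1, 1, 1, 1]
}}

```text
time_s: 3.52
ee_pos: [486.1, -42.8, 214.1]
ee_rot: [180.0, 0.1, 84.7]
force: [0.2, 0.7, -0.2]
gripper_width: 91.0
gripper_force: 0.0
```

{"op": "apply_moves", "data": {
  "delta_pos": [
    [0, -1, 0],
    [0, -1, 0],
    [0, -1, 0],
    [0, -1, 0]
  ],
  "rot": [
    [0, 0, 0],
    [0, 0, 0],
    [0, 0, 0],
    [0, 0, 0]
  ],
  "hand": [1, 1, 1, 1]
}}

```text
time_s: 3.85
ee_pos: [486.8, -162.7, 213.9]
ee_rot: [179.9, 0.1, 84.7]
force: [0.1, -0.7, 0.7]
gripper_width: 91.1
gripper_force: 0.0
```

{"op": "apply_moves", "data": {
  "delta_pos": [
    [0, -1, 0],
    [0, -1, 0],
    [0, -1, 0],
    [0, -1, 0]
  ],
  "rot": [
    [0, 0, 0],
    [0, 0, 0],
    [0, 0, 0],
    [0, 0, 0]
  ],
  "hand": [1, 1, 1, 1]
}}

```text
time_s: 4.18
ee_pos: [487.2, -282.9, 213.6]
ee_rot: [179.9, 0.2, 84.7]
force: [0.7, 0.2, 1.2]
gripper_width: 91.4
gripper_force: 0.0
```

{"op": "apply_moves", "data": {
  "delta_pos": [
    [0.117, -0.8755, 0],
    [0.117, -0.8755, 0],
    [0.117, -0.8755, 0],
    [0.117, -0.8755, 0],
    [0.117, -0.8755, 0]
  ],
  "rot": [
    [0, 0, 0],
    [0, 0, 0],
    [0, 0, 0],
    [0, 0, 0],
    [0, 0, 0]
  ],
  "hand": [1, 1, 1, 1, 1]
}}

```text
time_s: 4.6
ee_pos: [501.0, -382.8, 213.2]
ee_rot: [-180.0, -0.1, 84.9]
force: [-0.4, 0.4, 0.6]
gripper_width: 91.6
gripper_force: 0.0
```

{"op": "apply_moves", "data": {
  "delta_pos": [
    [0, 0, -1],
    [0, 0, -1],
    [0, 0, -1],
    [0, 0, -1]
  ],
  "rot": [
    [0, 0, 0],
    [0, 0, 0],
    [0, 0, 0],
    [0, 0, 0]
  ],
  "hand": [1, 1, 1, 1]
}}

```text
time_s: 4.93
ee_pos: [496.3, -377.8, 86.8]
ee_rot: [-179.3, -0.6, 85.0]
force: [-0.7, 0.9, -0.7]
gripper_width: 91.1
gripper_force: 0.0
```

{"op": "apply_moves", "data": {
  "delta_pos": [
    [0, 0, -0.2],
    [0, 0, -0.4],
    [0, 0, -0.475],
    [0, 0, -0.475],
    [0, 0, -0.475]
  ],
  "rot": [
    [0, 0, 0],
    [0, 0, 0],
    [0, 0, 0],
    [0, 0, 0],
    [0, 0, 0]
  ],
  "hand": [1, 1, 1, 1, 1]
}}

```text
time_s: 5.35
ee_pos: [501.1, -383.6, 38.6]
ee_rot: [179.9, 0.0, 84.9]
force: [-0.0, 0.1, 0.9]
gripper_width: 91.3
gripper_force: 0.0
```

```bash
python3 - <<'E'
from h import *
s=env.state();print(s["ee_pos"],s["qpos"].round(1),s["force"])
p=viewer.grab_frame("scene");c=p["ee"]=s["ee_pos"]
I=cv2.resize(p["pixels"][195:285,330:450],(800,600),interpolation=cv2.INTER_CUBIC)[:,:,::-1];cv2.imwrite("pics/f.png",I)
print(proj(p,c))
E
```

```text
[ 501.05311291 -383.62541954   38.59661124] [-38.5  31.7  95.    0.   53.2 -33.4] [-0.01025629  0.13193703  0.86116293]
[385.24087241 264.44232899]
```

View pics/f.png

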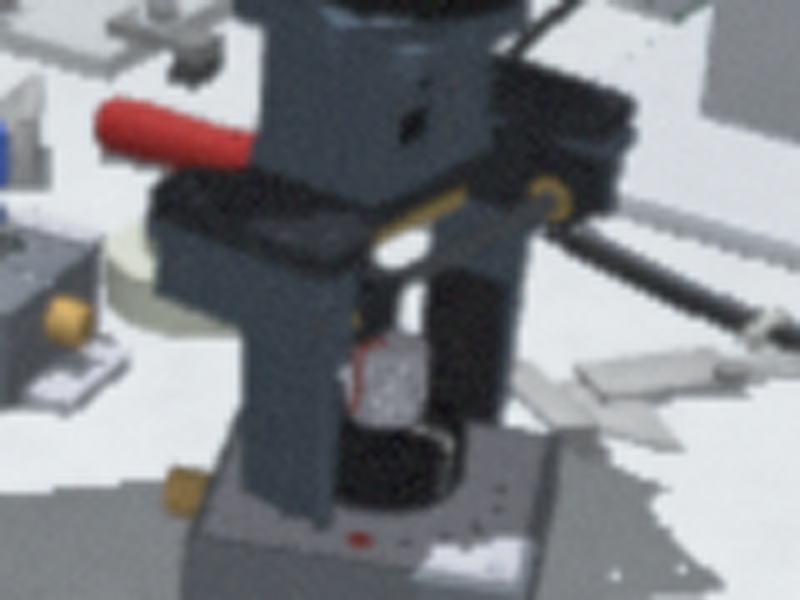

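{"op": "apply_moves", "data": {
  "delta_pos": [
    [0, 0, 0],
    [0, 0, 0],
    [0, 0, 0],
    [0, 0, 0],
    [0, 0, 0],
    [0, 0, 0],
    [0, 0, 0],
    [0, 0, 0]
  ],
  "rot": [
    [0, 0, 0],
    [0, 0, 0],
    [0, 0, 0],
    [0, 0, 0],
    [0, 0, 0],
    [0, 0, 0],
    [0, 0, 0],
    [0, 0, 0]
  ],
  "hand": [0.66, 0.64, 0.62, 0.6, 0.6, 0.6, 0.58, 0.58],
  "newtons": 3
}}

```text
time_s: 6.07
ee_pos: [499.6, -384.1, 37.1]
ee_rot: [-180.0, 0.0, 84.8]
force: [-1.0, 0.2, 2.3]
gripper_width: 55.9
gripper_force: 3.0
```

{"op": "apply_moves", "data": {
  "delta_pos": [
    [0, 0, 0],
    [0, 0, 0],
    [0, 0, 0],
    [0, 0, 0]
  ],
  "rot": [
    [0, 0, 0],
    [0, 0, 0],
    [0, 0, 0],
    [0, 0, 0]
  ],
  "hand": [0.4, 0.4, 0.4, 0.4],
  "newtons": 15
}}

```text
time_s: 6.4
ee_pos: [499.6, -384.0, 37.1]
ee_rot: [-180.0, 0.0, 84.9]
force: [-3.6, -0.4, 3.3]
gripper_width: 55.4
gripper_force: 15.0
```

{"op": "apply_moves", "data": {
  "delta_pos": [
    [-0.008, 0, 0],
    [-0.008, 0, 0],
    [-0.008, 0, 0],
    [-0.008, 0, 0],
    [-0.008, 0, 0],
    [-0.008, 0, 0],
    [-0.008, 0, 0],
    [-0.008, 0, 0],
    [-0.008, 0, 0],
    [-0.008, 0, 0]
  ],
  "rot": [
    [0, 0, -0.07],
    [0, 0, -0.14],
    [0, 0, -0.21],
    [0, 0, -0.28],
    [0, 0, -0.35],
    [0, 0, -0.42],
    [0, 0, -0.49],
    [0, 0, -0.56],
    [0, 0, -0.63],
    [0, 0, -0.7]
  ],
  "hand": [0.4, 0.4, 0.4, 0.4, 0.4, 0.4, 0.4, 0.4, 0.4, 0.4]
}}

```text
time_s: 7.23
ee_pos: [501.5, -385.3, 37.1]
ee_rot: [179.7, -0.2, 24.4]
force: [3.4, -3.9, -0.4]
gripper_width: 55.4
gripper_force: 15.0
```

{"op": "apply_moves", "data": {
  "delta_pos": [
    [0, 0, 0],
    [0, 0, 0],
    [0, 0, 0]
  ],
  "rot": [
    [0, 0, 0],
    [0, 0, 0],
    [0, 0, 0]
  ],
  "hand": [0.4, 0.4, 0.4]
}}

```text
time_s: 7.48
ee_pos: [501.5, -385.4, 37.2]
ee_rot: [179.7, -0.2, 24.7]
force: [5.0, -3.7, -1.2]
gripper_width: 55.6
gripper_force: 15.0
```

```bash
python3 - <<'E'
from h import *
fs=[viewer.grab_frame("scene") for _ in range(4)]
P=np.mean([f["pixels"].astype(float) for f in fs],0)
I=cv2.resize(P[230:290,360:440].astype(np.uint8),(800,600),interpolation=cv2.INTER_CUBIC)[:,:,::-1];cv2.imwrite("pics/g.png",I)
E
```

```text
(no output)
```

View pics/g.png

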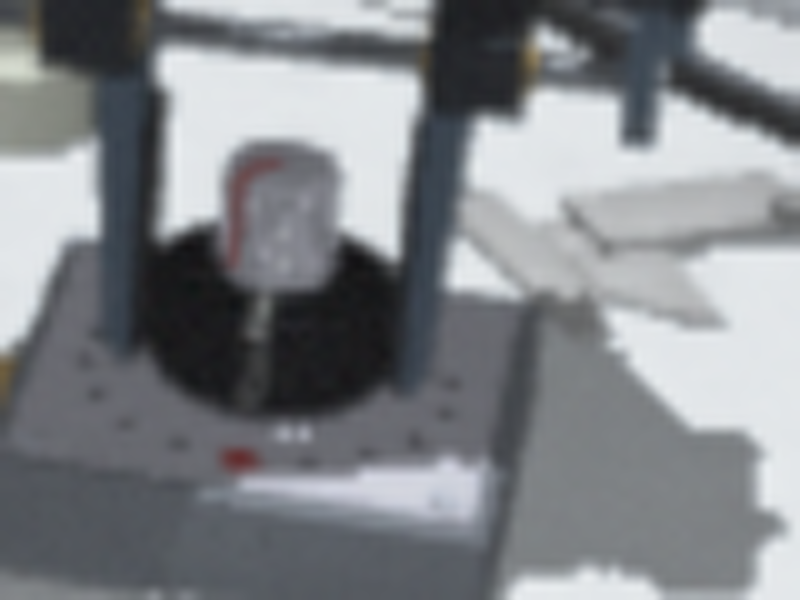

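```bash
cat > fit2.py <<'E'
from h import *
from scipy.optimize import least_squares
A=np.load("avg0.npy",allow_pickle=True).item()["scene"]
G=lambda u,v:np.array((u/10-.45+360,v/10-.45+230))
obs=[("dot",G(240,459)),("knob",G(283,164)),("wo",G(258,340)),("wi",G(264,300)),("wb",G(249,405)),("io",G(241,175))]
def res(q):
    c=lambda a,r,z:(-r*np.cos(a),-r*np.sin(a),z)
    L=dict(dot=(-42,0,30),knob=(0,0,86),wo=c(q[3],27.5,58),wi=c(q[3],17,58),wb=c(q[3],28,34.5),io=c(q[4],12.5,86))
    C,S=np.cos(q[2]),np.sin(q[2]);o=[]
    for k,px in obs:
        x,y,z=L[k];o.append(proj(A,(q[0]+C*x-S*y,q[1]+S*x+C*y,z))-px)
    return np.concatenate(o+[[(q[2]-.405)*20]])
f=least_squares(res,[500,-386,.4,0,-.6])
print(f.x[:2],np.degrees(f.x[2:]).round(1),f.fun.round(2))
J=f.jac;print(np.degrees(np.sqrt(np.diag(np.linalg.inv(J.T@J)))*.3).round(1))
E
python3 fit2.py
```

```text
[ 505.17049506 -384.08538985] [ 23.   -0.  -40.3] [ 0.02  0.4  -0.06 -0.28 -0.05 -1.56 -0.02  0.31  0.1   1.1   0.01 -0.03
 -0.08]
[31.4 32.1  0.7  1.4  4.8]
```

{"op": "apply_moves", "data": {
  "delta_pos": [
    [0, 0, 0],
    [0, 0, 0],
    [0, 0, 0],
    [0, 0, 0],
    [0, 0, 0.5],
    [0, 0, 1],
    [0, 0, 1],
    [0, 0, 1]
  ],
  "rot": [
    [0, 0, 0],
    [0, 0, 0],
    [0, 0, 0],
    [0, 0, 0],
    [0, 0, 0],
    [0, 0, 0],
    [0, 0, 0],
    [0, 0, 0]
  ],
  "hand": [1, 1, 1, 1, 1, 1, 1, 1]
}}

```text
time_s: 8.35
ee_pos: [502.6, -386.7, 165.6]
ee_rot: [179.2, -0.4, 24.7]
force: [0.4, -1.1, -0.5]
gripper_width: 91.2
gripper_force: 0.0
```

{"op": "apply_moves", "data": {
  "delta_pos": [
    [-0.5, 0.9, 0.3],
    [-0.5, 0.9, 0.3],
    [-0.5, 0.9, 0.3],
    [-0.5, 0.9, 0.3]
  ],
  "rot": [
    [0, 0, 0],
    [0, 0, 0],
    [0, 0, 0],
    [0, 0, 0]
  ],
  "hand": [0, 0, 0, 0]
}}

```text
time_s: 8.68
ee_pos: [435.8, -271.2, 194.5]
ee_rot: [-179.9, -0.0, 24.8]
force: [-0.7, 0.8, -0.6]
gripper_width: 67.5
gripper_force: 0.0
```

```bash
cat > fitb.py <<'E'
from h import *
from scipy.optimize import least_squares
A=np.load("avg0.npy",allow_pickle=True).item()
c=lambda u,v,s,ox,oy:((u+.5)/s-.5+ox,(v+.5)/s-.5+oy)
obs=[("top",(0,105,45),c(499,313,4,120,150)),("top",(0,-35,45),c(709,293,4,120,150)),
("top",(0,35,95),c(604,299,4,120,150)),("top",(0,-105,95),c(181,248,5,290,170)),
("top",(0,35,95),(270.8,224.7)),("top",(0,-105,95),(326,219.6)),
("scene",(0,35,82),(280.8,209.5)),("scene",(0,-105,82),(326.1,220.6))]
def res(q,use):
    C,S=np.cos(q[2]),np.sin(q[2])
    return np.concatenate([proj(A[n],(q[0]+C*x-S*y,q[1]+S*x+C*y,z))-px for n,(x,y,z),px in obs if n in use])
for use in(("top",),("scene",),("top","scene")):
    f=least_squares(res,[530,-75,.1],args=(use,),loss="soft_l1",f_scale=.5);q=f.x
    print(use,q[:2].round(1),np.degrees(q[2]).round(2),f.fun.round(1))
    for y in(35,-105):print((q[0]-np.sin(q[2])*y).round(1),(q[1]+np.cos(q[2])*y).round(1))
E
python3 fitb.py; python3 -c "
from h import *
s=env.state();print(s['ee_pos'],s['ee_rot'],s['force'],s['time_s'])
p=viewer.grab_frame('top');save(p,'top1.png')"
```

```text
('top',) [526.6 -77.2] 5.82 [-0.6  0.4  0.3  0.7 -0.2 -0.2  0.5  0.1 -0.4 -0.5  0.3 -0.3]
523.0 -42.3
537.2 -181.6
('scene',) [519.4 -85.3] 7.2 [-0.2 -0.3  0.2  0.2]
515.0 -50.5
532.5 -189.4
('top', 'scene') [526.7 -77.8] 5.84 [-0.3  0.4  0.5  0.7  0.  -0.2  0.8  0.1 -0.1 -0.6  0.6 -0.3 -0.3 -2.
 -1.  -1.1]
523.1 -43.0
537.4 -182.2
[ 435.81062205 -271.20792643  194.54640594] [-1.79850816e+02 -6.65895484e-03  2.47959406e+01] [-0.65310727  0.81364797 -0.57232044] 8.6833
```

{"op": "apply_moves", "data": {
  "delta_pos": [
    [0.819, 0.775, 0],
    [0.819, 0.775, 0],
    [0.819, 0.775, 0],
    [0.819, 0.775, 0],
    [0.819, 0.775, -0.3],
    [0.819, 0.775, -0.5],
    [0.819, 0.775, -0.5],
    [0.819, 0.775, -0.5],
    [0.819, 0.775, -0.5]
  ],
  "rot": [
    [0, 0, -0.221],
    [0, 0, -0.221],
    [0, 0, -0.221],
    [0, 0, -0.221],
    [0, 0, -0.221],
    [0, 0, -0.221],
    [0, 0, -0.221],
    [0, 0, -0.221],
    [0, 0, -0.221]
  ],
  "hand": [0, 0, 0, 0, 0, 0, 0, 0, 0]
}}

```text
time_s: 9.48
ee_pos: [538.4, -183.9, 133.9]
ee_rot: [179.9, -0.1, 5.7]
force: [0.8, 0.2, 0.5]
gripper_width: 3.4
gripper_force: 0.0
```

```bash
python3 - <<'E'
from h import *
t=cv2.imread("pics/top1.png")
a=cv2.resize(t[205:265,370:430],(600,600),interpolation=cv2.INTER_CUBIC)
p=viewer.grab_frame("scene"); s=p["pixels"][180:255,270:370,::-1]; s=cv2.resize(s,(800,600),interpolation=cv2.INTER_CUBIC)
cv2.imwrite("pics/i.png",np.hstack([cv2.resize(a,(400,400)),cv2.resize(s,(400,400))]))
print(env.state()["ee_pos"],proj(p,env.state()["ee_pos"]))
E
```

```text
[ 538.59634838 -183.96023829  134.54523584] [326.48807423 200.57532179]
```

View pics/i.png

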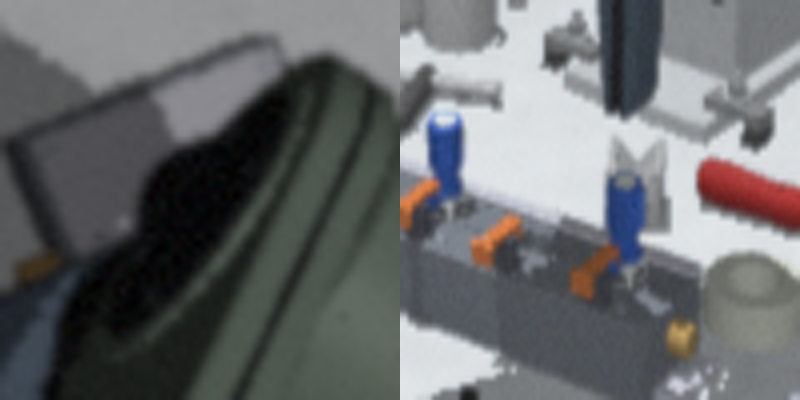

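{"op": "apply_moves", "data": {
  "delta_pos": [
    [0, 0, -0.15],
    [0, 0, -0.25],
    [0, 0, -0.28],
    [0, 0, -0.3],
    [0, 0, -0.31],
    [0, 0, -0.32],
    [0, 0, -0.33],
    [0, 0, -0.33]
  ],
  "rot": [
    [0, 0, 0],
    [0, 0, 0],
    [0, 0, 0],
    [0, 0, 0],
    [0, 0, 0],
    [0, 0, 0],
    [0, 0, 0],
    [0, 0, 0]
  ],
  "hand": [0, 0, 0, 0, 0, 0, 0, 0]
}}

```text
time_s: 10.2
ee_pos: [539.0, -183.6, 95.4]
ee_rot: [179.9, -0.3, 5.7]
force: [0.4, -0.4, 4.6]
gripper_width: 0.5
gripper_force: 2.5
```

Contact at about z 95.4, as expected. Press on in small steps.

{"op": "apply_moves", "data": {
  "delta_pos": [
    [0, 0, -0.015],
    [0, 0, -0.03],
    [0, 0, -0.04],
    [0, 0, -0.05],
    [0, 0, -0.055],
    [0, 0, -0.06],
    [0, 0, -0.06]
  ],
  "rot": [
    [0, 0, 0],
    [0, 0, 0],
    [0, 0, 0],
    [0, 0, 0],
    [0, 0, 0],
    [0, 0, 0],
    [0, 0, 0]
  ],
  "hand": [0, 0, 0, 0, 0, 0, 0]
}}

```text
time_s: 10.78
ee_pos: [540.3, -183.8, 89.2]
ee_rot: [179.8, -0.4, 5.7]
force: [0.5, 0.2, 8.1]
gripper_width: 0.7
gripper_force: 4.0
```

{"op": "apply_moves", "data": {
  "delta_pos": [
    [0, 0, -0.01],
    [0, 0, -0.01],
    [0, 0, -0.01]
  ],
  "rot": [
    [0, 0, 0],
    [0, 0, 0],
    [0, 0, 0]
  ],
  "hand": [0, 0, 0]
}}

```text
time_s: 11.03
ee_pos: [540.3, -183.8, 88.0]
ee_rot: [179.8, -0.4, 5.7]
force: [0.9, 0.7, 7.7]
gripper_width: 0.4
gripper_force: 4.2
```

{"op": "apply_moves", "data": {
  "delta_pos": [
    [0, 0, -0.009],
    [0, 0, -0.009],
    [0, 0, -0.009],
    [0, 0, 0.1],
    [0, 0, 0.4],
    [0, 0, 0.4],
    [0, 0, 0.4],
    [0, 0, 0.4]
  ],
  "rot": [
    [0, 0, 0],
    [0, 0, 0],
    [0, 0, 0],
    [0, 0, 0],
    [0, 0, 0],
    [0, 0, 0],
    [0, 0, 0],
    [0, 0, 0]
  ],
  "hand": [0, 0, 0, 0, 0, 0, 0, 0]
}}

```text
time_s: 11.7
ee_pos: [537.2, -183.0, 133.2]
ee_rot: [180.0, -0.0, 5.7]
force: [-0.7, 0.2, -1.1]
gripper_width: 0.2
gripper_force: 0.0
```

```bash
python3 - <<'E'
from h import *
p=viewer.grab_frame("scene"); s=p["pixels"][180:255,250:350,::-1]; s=cv2.resize(s,(800,600),interpolation=cv2.INTER_CUBIC)
cv2.imwrite("pics/j.png",s); I=p["pixels"].astype(float);r,g,b=I[...,0],I[...,1],I[...,2]
for nm,m in(("blue",(b>1.7*r)&(b>80)),("orange",(r>1.5*g)&(g>1.3*b)&(r>110))):
  k,l,st,c=cv2.connectedComponentsWithStats(m[180:250].astype(np.uint8))
  print(nm,[(st[i].tolist(),c[i].round(1).tolist()) for i in range(1,k) if st[i,4]>8])
E
```

```text
blue [([204, 15, 5, 4, 14], [206.0, 16.4]), ([175, 21, 83, 23, 494], [216.3, 32.4]), ([277, 22, 8, 17, 94], [280.8, 29.6]), ([321, 30, 11, 17, 130], [326.2, 37.8])]
orange [([245, 29, 12, 8, 33], [250.0, 32.7]), ([268, 34, 11, 9, 39], [272.3, 37.9]), ([288, 41, 12, 8, 44], [293.2, 44.4]), ([311, 48, 12, 9, 42], [316.0, 51.8])]
```

View pics/j.png

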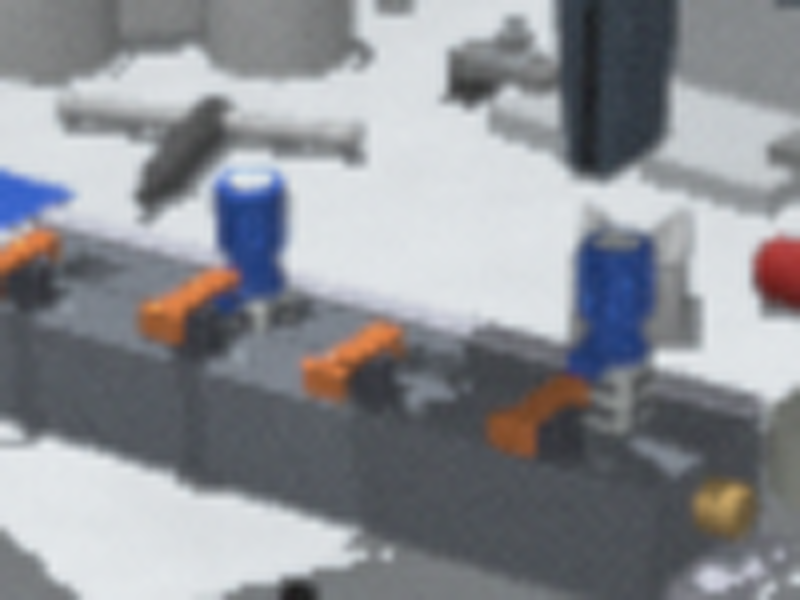

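{"op": "apply_moves", "data": {
  "delta_pos": [
    [-0.06, 0.6, 0],
    [-0.06, 0.6, 0],
    [-0.06, 0.6, 0]
  ],
  "rot": [
    [0, 0, 0],
    [0, 0, 0],
    [0, 0, 0]
  ],
  "hand": [0, 0, 0]
}}

```text
time_s: 12.0
ee_pos: [528.0, -106.7, 131.6]
ee_rot: [-179.8, 0.2, 5.9]
force: [-0.9, 0.3, 0.1]
gripper_width: 0.5
gripper_force: 0.0
```

{"op": "apply_moves", "data": {
  "delta_pos": [
    [-0.059, 0.567, 0],
    [-0.059, 0.567, 0],
    [-0.059, 0.567, 0],
    [-0.059, 0.567, 0],
    [-0.059, 0.567, 0]
  ],
  "rot": [
    [0, 0, 0],
    [0, 0, 0],
    [0, 0, 0],
    [0, 0, 0],
    [0, 0, 0]
  ],
  "hand": [0, 0, 0, 0, 0]
}}

```text
time_s: 12.42
ee_pos: [522.9, -43.6, 132.4]
ee_rot: [180.0, 0.1, 5.7]
force: [0.6, 0.5, -1.0]
gripper_width: 0.4
gripper_force: 0.0
```

{"op": "apply_moves", "data": {
  "delta_pos": [
    [0, 0, -0.15],
    [0, 0, -0.25],
    [0, 0, -0.28],
    [0, 0, -0.3],
    [0, 0, -0.31],
    [0, 0, -0.32],
    [0, 0, -0.32],
    [0, 0, -0.32]
  ],
  "rot": [
    [0, 0, 0],
    [0, 0, 0],
    [0, 0, 0],
    [0, 0, 0],
    [0, 0, 0],
    [0, 0, 0],
    [0, 0, 0],
    [0, 0, 0]
  ],
  "hand": [0, 0, 0, 0, 0, 0, 0, 0]
}}

```text
time_s: 13.08
ee_pos: [523.9, -43.4, 95.5]
ee_rot: [179.9, -0.1, 5.7]
force: [-0.7, -1.2, 3.7]
gripper_width: 0.5
gripper_force: 1.9
```

{"op": "apply_moves", "data": {
  "delta_pos": [
    [0, 0, -0.015],
    [0, 0, -0.03],
    [0, 0, -0.04],
    [0, 0, -0.05],
    [0, 0, -0.06],
    [0, 0, -0.07],
    [0, 0, -0.079],
    [0, 0, -0.079],
    [0, 0, -0.079]
  ],
  "rot": [
    [0, 0, 0],
    [0, 0, 0],
    [0, 0, 0],
    [0, 0, 0],
    [0, 0, 0],
    [0, 0, 0],
    [0, 0, 0],
    [0, 0, 0],
    [0, 0, 0]
  ],
  "hand": [0, 0, 0, 0, 0, 0, 0, 0, 0]
}}

```text
time_s: 13.83
ee_pos: [525.6, -43.1, 86.9]
ee_rot: [179.9, -0.4, 5.7]
force: [1.1, -0.3, 7.4]
gripper_width: 0.7
gripper_force: 3.8
```

{"op": "apply_moves", "data": {
  "delta_pos": [
    [0, 0, 0.1],
    [0, 0, 0.3],
    [0, 0, 0.6],
    [0, 0, 0.6],
    [0, 0, 0.6],
    [0, 0, 0.6],
    [0, 0, 0.6],
    [0, 0, 0.6],
    [0, 0, 0.6],
    [0, 0, 0.6]
  ],
  "rot": [
    [0, 0, 0],
    [0, 0, 0],
    [0, 0, 0],
    [0, 0, 0],
    [0, 0, 0],
    [0, 0, 0],
    [0, 0, 0],
    [0, 0, 0],
    [0, 0, 0],
    [0, 0, 0]
  ],
  "hand": [0, 0, 0, 0.6, 0.6, 0.6, 0.6, 0.6, 0.6, 0.6]
}}

```text
time_s: 14.67
ee_pos: [522.6, -42.9, 156.3]
ee_rot: [-180.0, 0.1, 5.7]
force: [0.2, 0.2, 0.5]
gripper_width: 44.8
gripper_force: 0.0
```

```bash
python3 - <<'E'
from h import *
p=viewer.grab_frame("scene");save(p,"k.png"); I=p["pixels"].astype(float);r,g,b=I[...,0],I[...,1],I[...,2]
for nm,m in(("blue",(b>1.7*r)&(b>80)),("orange",(r>1.5*g)&(g>1.3*b)&(r>110))):
  k,l,st,c=cv2.connectedComponentsWithStats(m[180:250].astype(np.uint8))
  print(nm,[(st[i].tolist(),c[i].round(1).tolist()) for i in range(1,k) if st[i,4]>8])
E
```

```text
blue [([204, 15, 5, 4, 15], [205.9, 16.5]), ([276, 19, 10, 16, 107], [281.1, 26.1]), ([175, 21, 83, 23, 494], [216.3, 32.4]), ([321, 30, 11, 17, 137], [326.2, 37.4])]
orange [([245, 29, 12, 8, 33], [250.0, 32.7]), ([266, 35, 12, 9, 35], [270.5, 38.9]), ([288, 40, 12, 10, 44], [293.2, 44.7]), ([312, 47, 11, 9, 46], [316.5, 51.0])]
```

{"op": "apply_moves", "data": {
  "delta_pos": [
    [0, 0, -0.3],
    [0, 0, -0.5],
    [0, 0, -0.6],
    [0, 0, -0.62],
    [0, 0, -0.62],
    [0, 0, -0.62]
  ],
  "rot": [
    [0, 0, 0],
    [0, 0, 0],
    [0, 0, 0],
    [0, 0, 0],
    [0, 0, 0],
    [0, 0, 0]
  ],
  "hand": [0.6, 0.6, 0.6, 0.6, 0.6, 0.6]
}}

```text
time_s: 15.22
ee_pos: [523.8, -43.0, 83.4]
ee_rot: [180.0, -0.1, 5.7]
force: [-0.3, -0.4, 0.2]
gripper_width: 54.9
gripper_force: 0.0
```

{"op": "apply_moves", "data": {
  "delta_pos": [
    [0, 0, 0],
    [0, 0, 0],
    [0, 0, 0],
    [0, 0, 0],
    [0, 0, 0],
    [0, 0, 0],
    [0, 0, 0],
    [0, 0, 0]
  ],
  "rot": [
    [0, 0, 0],
    [0, 0, 0],
    [0, 0, 0],
    [0, 0, 0],
    [0, 0, 0],
    [0, 0, 0],
    [0, 0, 0],
    [0, 0, 0]
  ],
  "hand": [0.4, 0.35, 0.32, 0.3, 0.28, 0.26, 0.24, 0.22],
  "newtons": 3
}}

```text
time_s: 15.88
ee_pos: [523.2, -43.0, 82.9]
ee_rot: [180.0, -0.0, 5.7]
force: [-0.2, -0.5, 0.3]
gripper_width: 23.9
gripper_force: 3.0
```

{"op": "apply_moves", "data": {
  "delta_pos": [
    [0, 0, 0],
    [0, 0, 0],
    [0, 0, 0.02],
    [0, 0, 0.05],
    [0, 0, 0.08],
    [0, 0, 0.12],
    [0, 0, 0.16],
    [0, 0, 0.2],
    [0, 0, 0.24],
    [0, 0, 0.24]
  ],
  "rot": [
    [0, 0, 0],
    [0, 0, 0],
    [0, 0, 0],
    [0, 0, 0],
    [0, 0, 0],
    [0, 0, 0],
    [0, 0, 0],
    [0, 0, 0],
    [0, 0, 0],
    [0, 0, 0]
  ],
  "hand": [0.1, 0.1, 0.1, 0.1, 0.1, 0.1, 0.1, 0.1, 0.1, 0.1],
  "newtons": 8
}}

```text
time_s: 16.72
ee_pos: [523.8, -43.0, 112.8]
ee_rot: [180.0, -0.1, 5.7]
force: [0.0, -0.1, -0.7]
gripper_width: 23.6
gripper_force: 8.0
```

{"op": "apply_moves", "data": {
  "delta_pos": [
    [0, 0, 0.3],
    [0, 0, 0.6],
    [0, 0, 0.9],
    [0, 0, 0.9],
    [0, 0, 0.9],
    [0, 0, 0.9]
  ],
  "rot": [
    [0, 0, 0],
    [0, 0, 0],
    [0, 0, 0],
    [0, 0, 0],
    [0, 0, 0],
    [0, 0, 0]
  ],
  "hand": [0.1, 0.1, 0.1, 0.1, 0.1, 0.1]
}}

```text
time_s: 17.22
ee_pos: [522.3, -42.9, 218.8]
ee_rot: [-180.0, 0.1, 5.7]
force: [0.4, 0.4, -0.6]
gripper_width: 23.8
gripper_force: 8.0
```

```bash
cat > cups.py <<'E'
from h import *
def cups(n="top"):
    p=viewer.grab_frame(n); out=[]
    for d in spotter.trace(p,"wash_cup_1"):
        if d["score"]<.3: continue
        m=d["mask"]; cx,cy,w,h=d["box"]
        P=ray(p,(cx,cy),2 if n=="x" else 49)
        out.append((round(d["score"],2),np.round(d["box"],1).tolist(),P[:2].round(1).tolist()))
    L=[(round(d["score"],2),ray(p,d["position"],2)[:2].round(1).tolist()) for d in spotter.landmark_of(p,"wash_cup_1")]
    return p,out,L
if __name__=="__main__":
    p,o,L=cups();[print(x) for x in o];print(L);save(p,"l.png")
    p=viewer.grab_frame("scene");print([(round(d["score"],2),ray(p,d["position"],2)[:2].round(1).tolist()) for d in spotter.landmark_of(p,"wash_cup_1")])
    p0=cv2.imread("pics/l.png");cv2.imwrite("pics/l2.png",cv2.resize(p0[160:280,110:310],(800,480),interpolation=cv2.INTER_CUBIC))
E
python3 cups.py
```

```text
(0.91, [145.1, 238.1, 34.3, 30.1], [486.3, 282.5])
(0.79, [151.7, 202.9, 32.2, 28.1], [578.8, 269.8])
(0.58, [180.4, 234.3, 26.4, 18.2], [497.5, 191.4])
(0.56, [181.2, 202.8, 31.5, 22.4], [580.2, 192.6])
(0.41, [245.8, 246.1, 10.0, 15.6], [469.3, 20.8])
[(0.83, [586.0, 281.2]), (0.78, [584.7, 204.7]), (0.72, [496.0, 191.9]), (0.58, [492.8, 283.5])]
[(0.97, [487.7, 179.6]), (0.71, [605.0, 206.8]), (0.7, [511.4, 303.7]), (0.48, [614.8, 294.7])]
```

View pics/l2.png

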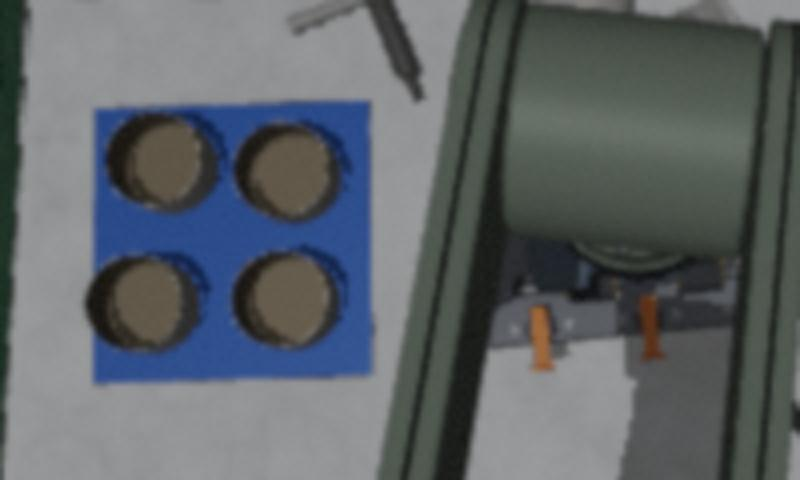

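{"op": "apply_moves", "data": {
  "delta_pos": [
    [-0.09, 0.3, 0],
    [-0.09, 0.6, 0],
    [-0.09, 0.9, 0],
    [-0.09, 0.98, 0],
    [-0.09, 0.98, 0]
  ],
  "rot": [
    [0, 0, 0],
    [0, 0, 0],
    [0, 0, 0],
    [0, 0, 0],
    [0, 0, 0]
  ],
  "hand": [0.1, 0.1, 0.1, 0.1, 0.1]
}}

```text
time_s: 17.88
ee_pos: [511.9, 76.7, 218.8]
ee_rot: [-180.0, 0.1, 5.9]
force: [0.3, 0.0, -0.4]
gripper_width: 23.6
gripper_force: 8.0
```

{"op": "apply_moves", "data": {
  "delta_pos": [
    [-0.09, 0.3, 0],
    [-0.09, 0.6, 0],
    [-0.09, 0.9, 0],
    [-0.09, 0.98, 0],
    [-0.09, 0.98, 0],
    [-0.09, 0.98, 0],
    [-0.09, 0.98, 0]
  ],
  "rot": [
    [0, 0, 0],
    [0, 0, 0],
    [0, 0, 0],
    [0, 0, 0],
    [0, 0, 0],
    [0, 0, 0],
    [0, 0, 0]
  ],
  "hand": [0.1, 0.1, 0.1, 0.1, 0.1, 0.1, 0.1]
}}

```text
time_s: 18.47
ee_pos: [501.5, 190.4, 219.2]
ee_rot: [179.9, 0.0, 5.6]
force: [-0.6, -0.2, 0.1]
gripper_width: 23.7
gripper_force: 8.0
```

```bash
python3 - <<'E'
from h import *
p=viewer.grab_frame("scene");s=env.state()
print(s["ee_pos"],s["qpos"].round(1))
print([(round(d["score"],2),np.round(d["position"],1).tolist(),ray(p,d["position"],2)[:2].round(1).tolist()) for d in spotter.landmark_of(p,"wash_cup_1")])
e=s["ee_pos"];print(proj(p,(e[0],e[1],49)),proj(p,(e[0]-5,e[1],49)))
for d in spotter.trace(p,"wash_cup_1"): print(round(d["score"],2),np.round(d["box"],1))
cv2.imwrite("pics/m.png",cv2.resize(p["pixels"][130:250,150:310,::-1],(800,600),interpolation=cv2.INTER_CUBIC))
E
```

```text
[501.52497929 190.34602793 219.34152911] [ 1.96e+01  1.47e+01  9.41e+01 -1.00e-01  7.13e+01  1.04e+02]
[(0.72, [195.8, 205.6], [506.8, 294.1]), (0.59, [237.1, 207.0], [581.7, 186.8]), (0.56, [220.1, 217.8], [491.5, 167.2])]
[216.37738042 200.22714955] [215.12908246 200.71902856]
0.94 [194.8 198.4  13.4  19.8]
0.83 [236.7 199.   21.7  19.8]
0.8 [216.3 207.3  18.6  21. ]
0.68 [217.5 189.2  19.6  17.4]
```

View pics/m.png

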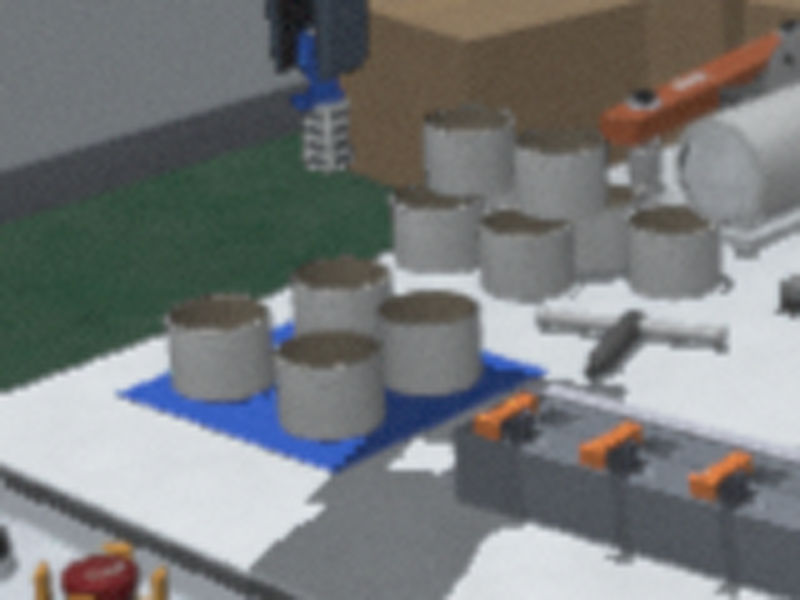

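```bash
python3 - <<'E'
from h import *
A=np.load("avg0.npy",allow_pickle=True).item()
p=A["scene"]
print("scene rim",ray(p,(215.8,199.0),49)); print("top rim",ray(A["top"],(180.1,234.4),49))
print("scene filter2 cap c",ray(p,(280.8,209.5),82),"knob",ray(p,(387.8,246.1),86))
print("mat corner scene", ray(p,(150+333/5-.4,130+469/5-.4),2))
T=A["top"];c=lambda u,v:(u/4-.4+110,v/4-.4+160)
print("mat corners top",[ray(T,c(*q),2)[:2].round(1) for q in((95,382),(371,374),(95,109),(371,102))])
E
```

```text
scene rim [507.02809506 198.82582611  49.        ]
top rim [497.23715124 192.13185685  49.        ]
scene filter2 cap c [513.57120113 -52.39631912  82.        ] knob [ 503.30059157 -385.20743908   86.        ]
mat corner scene [457.00337608 146.73921264   2.        ]
mat corners top [array([442.4, 327.1]), array([450.4, 141.1]), array([629.3, 337.1]), array([637. , 147.4])]
```

{"op": "apply_moves", "data": {
  "delta_pos": [
    [0.017, 0.017, 0],
    [0.017, 0.017, -0.3],
    [0.017, 0.017, -0.6],
    [0.017, 0.017, -0.9],
    [0.017, 0.017, -1],
    [0.017, 0.017, -1],
    [0.017, 0.017, -1]
  ],
  "rot": [
    [0, 0, 0],
    [0, 0, 0],
    [0, 0, 0],
    [0, 0, 0],
    [0, 0, 0],
    [0, 0, 0],
    [0, 0, 0]
  ],
  "hand": [0.1, 0.1, 0.1, 0.1, 0.1, 0.1, 0.1]
}}

```text
time_s: 19.2
ee_pos: [503.7, 194.0, 99.4]
ee_rot: [180.0, 0.0, 5.7]
force: [0.7, -0.7, -0.6]
gripper_width: 23.5
gripper_force: 8.0
```

{"op": "apply_moves", "data": {
  "delta_pos": [
    [0, 0, -0.08],
    [0, 0, -0.15],
    [0, 0, -0.22],
    [0, 0, -0.27],
    [0, 0, -0.27],
    [0, 0, -0.27],
    [0, 0, -0.27]
  ],
  "rot": [
    [0, 0, 0],
    [0, 0, 0],
    [0, 0, 0],
    [0, 0, 0],
    [0, 0, 0],
    [0, 0, 0],
    [0, 0, 0]
  ],
  "hand": [0.1, 0.1, 0.1, 0.1, 0.1, 0.1, 0.1]
}}

```text
time_s: 19.78
ee_pos: [503.7, 194.4, 67.3]
ee_rot: [-180.0, -0.0, 5.7]
force: [1.1, -0.1, -0.3]
gripper_width: 23.8
gripper_force: 8.0
```

Step down gently until it touches.

{"op": "apply_moves", "data": {
  "delta_pos": [
    [0, 0, -0.015],
    [0, 0, -0.025],
    [0, 0, -0.03],
    [0, 0, -0.035],
    [0, 0, -0.035],
    [0, 0, -0.035]
  ],
  "rot": [
    [0, 0, 0],
    [0, 0, 0],
    [0, 0, 0],
    [0, 0, 0],
    [0, 0, 0],
    [0, 0, 0]
  ],
  "hand": [0.1, 0.1, 0.1, 0.1, 0.1, 0.1]
}}

```text
time_s: 20.28
ee_pos: [503.5, 194.3, 62.9]
ee_rot: [180.0, -0.0, 5.7]
force: [0.3, 0.4, -0.1]
gripper_width: 23.8
gripper_force: 8.0
```

{"op": "apply_moves", "data": {
  "delta_pos": [
    [0, 0, -0.01],
    [0, 0, -0.01],
    [0, 0, -0.01]
  ],
  "rot": [
    [0, 0, 0],
    [0, 0, 0],
    [0, 0, 0]
  ],
  "hand": [0.1, 0.1, 0.1]
}}

```text
time_s: 20.53
ee_pos: [503.6, 194.3, 61.8]
ee_rot: [-180.0, -0.0, 5.7]
force: [0.3, -0.4, 0.0]
gripper_width: 23.6
gripper_force: 8.0
```

{"op": "apply_moves", "data": {
  "delta_pos": [
    [0, 0, -0.008],
    [0, 0, -0.008],
    [0, 0, -0.008]
  ],
  "rot": [
    [0, 0, 0],
    [0, 0, 0],
    [0, 0, 0]
  ],
  "hand": [0.1, 0.1, 0.1]
}}

```text
time_s: 20.78
ee_pos: [504.0, 194.4, 61.7]
ee_rot: [-180.0, -0.1, 5.7]
force: [-0.4, -1.1, 5.1]
gripper_width: 23.8
gripper_force: 8.0
```

{"op": "apply_moves", "data": {
  "delta_pos": [
    [0, 0, -0.008],
    [0, 0, -0.008],
    [0, 0, -0.008]
  ],
  "rot": [
    [0, 0, 0],
    [0, 0, 0],
    [0, 0, 0]
  ],
  "hand": [0.1, 0.1, 0.1]
}}

```text
time_s: 21.03
ee_pos: [504.4, 194.5, 61.3]
ee_rot: [-180.0, -0.2, 5.7]
force: [-0.8, -0.9, 9.0]
gripper_width: 23.6
gripper_force: 8.0
```

{"op": "apply_moves", "data": {
  "delta_pos": [
    [0, 0, 0.014],
    [0, 0, 0.014],
    [0, 0, 0.014],
    [0, 0, 0.014],
    [0, 0, 0.014],
    [0, 0, 0.014],
    [0, 0, 0.014],
    [0, 0, 0.014]
  ],
  "rot": [
    [0, 0, 0],
    [0, 0, 0],
    [0, 0, 0],
    [0, 0, 0],
    [0, 0, 0],
    [0, 0, 0],
    [0, 0, 0],
    [0, 0, 0]
  ],
  "hand": [0.1, 0.1, 0.3, 0.35, 0.4, 0.5, 0.55, 0.55]
}}

```text
time_s: 21.7
ee_pos: [503.4, 194.3, 61.4]
ee_rot: [180.0, 0.0, 5.7]
force: [-0.2, -0.3, -0.2]
gripper_width: 49.5
gripper_force: 0.0
```

{"op": "apply_moves", "data": {
  "delta_pos": [
    [0, 0, 0.2],
    [0, 0, 0.5],
    [0, 0, 0.8],
    [0, 0, 1],
    [0, 0, 1]
  ],
  "rot": [
    [0, 0, 0],
    [0, 0, 0],
    [0, 0, 0],
    [0, 0, 0],
    [0, 0, 0]
  ],
  "hand": [0.6, 0.6, 0.6, 0.6, 0.6]
}}

```text
time_s: 22.12
ee_pos: [506.7, 195.5, 187.2]
ee_rot: [-179.8, -0.6, 5.7]
force: [0.6, 0.4, 0.0]
gripper_width: 54.7
gripper_force: 0.0
```

{"op": "apply_moves", "data": {
  "delta_pos": [
    [0.1, -1, 0.3],
    [0.1, -1, 0.3],
    [0.1, -1, 0.3],
    [0.1, -1, 0.3]
  ],
  "rot": [
    [0, 0, 0],
    [0, 0, 0],
    [0, 0, 0],
    [0, 0, 0]
  ],
  "hand": [0.6, 0.6, 0.6, 0.6]
}}

```text
time_s: 22.45
ee_pos: [516.7, 68.8, 219.0]
ee_rot: [179.8, -0.2, 5.4]
force: [-0.0, 0.0, 0.3]
gripper_width: 54.5
gripper_force: 0.0
```

{"op": "apply_moves", "data": {
  "delta_pos": [
    [0.1, -1, 0],
    [0.1, -1, 0],
    [0.1, -1, 0],
    [0.1, -1, 0]
  ],
  "rot": [
    [0, 0, 0],
    [0, 0, 0],
    [0, 0, 0],
    [0, 0, 0]
  ],
  "hand": [0.6, 0.6, 0.6, 0.6]
}}

```text
time_s: 22.78
ee_pos: [527.6, -51.0, 216.4]
ee_rot: [179.8, 0.1, 5.4]
force: [-0.6, -0.1, 0.6]
gripper_width: 54.7
gripper_force: 0.0
```

{"op": "apply_moves", "data": {
  "delta_pos": [
    [0.08, -1, 0],
    [0.08, -1, 0],
    [0.08, -1, 0],
    [0.08, -1, 0]
  ],
  "rot": [
    [0, 0, 0],
    [0, 0, 0],
    [0, 0, 0],
    [0, 0, 0]
  ],
  "hand": [0.6, 0.6, 0.6, 0.6]
}}

```text
time_s: 23.12
ee_pos: [537.3, -170.8, 216.2]
ee_rot: [179.8, 0.1, 5.4]
force: [-0.3, 0.0, 0.3]
gripper_width: 54.8
gripper_force: 0.0
```

{"op": "apply_moves", "data": {
  "delta_pos": [
    [0, -0.143, 0],
    [0, -0.143, 0],
    [0, -0.143, 0],
    [0, -0.143, -0.3],
    [0, -0.143, -0.5],
    [0, -0.143, -0.5],
    [0, -0.143, -0.5]
  ],
  "rot": [
    [0, 0, 0],
    [0, 0, 0],
    [0, 0, 0],
    [0, 0, 0],
    [0, 0, 0],
    [0, 0, 0],
    [0, 0, 0]
  ],
  "hand": [0.6, 0.6, 0.6, 0.6, 0.6, 0.6, 0.6]
}}

```text
time_s: 23.7
ee_pos: [536.5, -181.2, 156.6]
ee_rot: [-179.9, 0.2, 5.8]
force: [0.5, -0.6, 0.6]
gripper_width: 55.2
gripper_force: 0.0
```

```bash
python3 - <<'E'
from h import *
s=env.state();print(s["ee_pos"],s["time_s"])
p=viewer.grab_frame("scene");q=viewer.grab_frame("top")
a=cv2.resize(p["pixels"][170:240,160:340,::-1],(800,311),interpolation=cv2.INTER_CUBIC)
b=cv2.resize(q["pixels"][180:260,125:215,::-1],(320,284),interpolation=cv2.INTER_CUBIC)
c=np.zeros((600,800,3),np.uint8);c[:311]=a;c[313:597,:320]=b;cv2.imwrite("pics/n.png",c)
E
```

```text
[ 536.45238927 -181.24019148  156.62638093] 23.7
```

View pics/n.png

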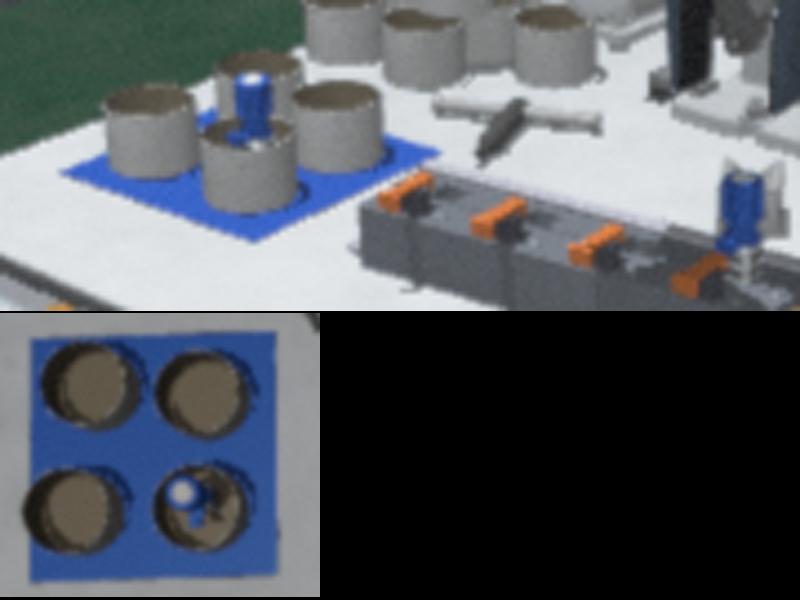

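{"op": "apply_moves", "data": {
  "delta_pos": [
    [0, 0, -0.3],
    [0, 0, -0.5],
    [0, 0, -0.6],
    [0, 0, -0.62],
    [0, 0, -0.62],
    [0, 0, -0.62]
  ],
  "rot": [
    [0, 0, 0],
    [0, 0, 0],
    [0, 0, 0],
    [0, 0, 0],
    [0, 0, 0],
    [0, 0, 0]
  ],
  "hand": [0.6, 0.6, 0.6, 0.6, 0.6, 0.6]
}}

```text
time_s: 24.3
ee_pos: [538.6, -183.2, 85.0]
ee_rot: [179.9, -0.2, 5.7]
force: [0.3, -0.5, -0.3]
gripper_width: 54.5
gripper_force: 0.0
```

{"op": "apply_moves", "data": {
  "delta_pos": [
    [0, 0, 0],
    [0, 0, 0],
    [0, 0, 0],
    [0, 0, 0],
    [0, 0, 0],
    [0, 0, 0],
    [0, 0, 0],
    [0, 0, 0]
  ],
  "rot": [
    [0, 0, 0],
    [0, 0, 0],
    [0, 0, 0],
    [0, 0, 0],
    [0, 0, 0],
    [0, 0, 0],
    [0, 0, 0],
    [0, 0, 0]
  ],
  "hand": [0.4, 0.35, 0.32, 0.3, 0.28, 0.26, 0.24, 0.22],
  "newtons": 3
}}

```text
time_s: 24.97
ee_pos: [537.1, -182.8, 83.2]
ee_rot: [-180.0, -0.0, 5.7]
force: [0.7, 0.8, 1.9]
gripper_width: 23.8
gripper_force: 3.0
```

{"op": "apply_moves", "data": {
  "delta_pos": [
    [0, 0, 0],
    [0, 0, 0],
    [0, 0, 0.02],
    [0, 0, 0.05],
    [0, 0, 0.08],
    [0, 0, 0.12],
    [0, 0, 0.16],
    [0, 0, 0.2],
    [0, 0, 0.24],
    [0, 0, 0.24]
  ],
  "rot": [
    [0, 0, 0],
    [0, 0, 0],
    [0, 0, 0],
    [0, 0, 0],
    [0, 0, 0],
    [0, 0, 0],
    [0, 0, 0],
    [0, 0, 0],
    [0, 0, 0],
    [0, 0, 0]
  ],
  "hand": [0.1, 0.1, 0.1, 0.1, 0.1, 0.1, 0.1, 0.1, 0.1, 0.1],
  "newtons": 8
}}

```text
time_s: 25.8
ee_pos: [537.8, -183.2, 113.2]
ee_rot: [179.9, -0.1, 5.7]
force: [-0.4, -0.2, -0.9]
gripper_width: 23.7
gripper_force: 8.0
```

{"op": "apply_moves", "data": {
  "delta_pos": [
    [0, 0, 0.3],
    [0, 0, 0.6],
    [0, 0, 0.9],
    [0, 0, 0.9],
    [0, 0, 0.9],
    [0, 0, 0.9]
  ],
  "rot": [
    [0, 0, 0],
    [0, 0, 0],
    [0, 0, 0],
    [0, 0, 0],
    [0, 0, 0],
    [0, 0, 0]
  ],
  "hand": [0.1, 0.1, 0.1, 0.1, 0.1, 0.1]
}}

```text
time_s: 26.3
ee_pos: [536.4, -182.6, 219.1]
ee_rot: [-180.0, 0.1, 5.7]
force: [-0.2, -0.2, -0.6]
gripper_width: 23.6
gripper_force: 8.0
```

```bash
python3 cups.py
```

```text
(0.88, [180.9, 203.1, 29.2, 25.9], [579.4, 193.4])
(0.79, [150.5, 202.1, 28.6, 30.1], [580.8, 273.1])
(0.78, [180.4, 235.5, 24.9, 23.8], [494.4, 191.2])
(0.56, [146.6, 236.9, 30.4, 27.3], [489.5, 278.8])
[(0.92, [584.7, 281.4]), (0.84, [501.4, 287.0]), (0.8, [576.2, 198.6]), (0.65, [495.9, 194.1])]
[(0.81, [502.7, 290.3]), (0.78, [591.6, 192.4]), (0.72, [485.3, 165.7]), (0.66, [599.0, 298.6]), (0.31, [688.6, -94.0])]
```

```bash
cat > rim.py <<'E'
from h import *
p=viewer.grab_frame("top");I=p["pixels"].astype(float);r,g,b=I[...,0],I[...,1],I[...,2]
m=((b<1.35*r)).astype(np.uint8);
w=np.zeros_like(m);w[186:256,134:202]=1
k,l,st,c=cv2.connectedComponentsWithStats(m*w,connectivity=4)
K=np.array(p["camera_matrix"])
for i in range(1,k):
    if st[i,4]>200:
        x,y,W,H,a=st[i]; d=64*K[0,0]/(1071.7-49)
        P=ray(p,(x-.5+d/2,y-.5+H/2),49); N=np.array([433.6,-49])
        print(st[i],round(d,1),P[:2].round(1),(N+1.01*(P[:2]-N)).round(1))
E
python3 rim.py
```

```text
[137 189  27  24 505] 24.6 [585.  277.7] [586.5 281. ]
[169 191  26  24 479] 24.6 [580.9 193.6] [582.4 196. ]
[169 223  25  24 339] 24.6 [497.  190.2] [497.6 192.6]
[134 224  25  24 492] 24.6 [493.1 281. ] [493.7 284.3]
```

{"op": "apply_moves", "data": {
  "delta_pos": [
    [0.105, 0.3, 0],
    [0.105, 0.6, 0],
    [0.105, 0.79, 0]
  ],
  "rot": [
    [0, 0, 0],
    [0, 0, 0],
    [0, 0, 0]
  ],
  "hand": [0.1, 0.1, 0.1]
}}

```text
time_s: 26.85
ee_pos: [549.6, -85.8, 219.1]
ee_rot: [-179.9, 0.1, 5.7]
force: [-0.5, 0.6, -0.5]
gripper_width: 23.9
gripper_force: 8.0
```

{"op": "apply_moves", "data": {
  "delta_pos": [
    [0.105, 0.3, 0],
    [0.105, 0.6, 0],
    [0.105, 0.79, 0]
  ],
  "rot": [
    [0, 0, 0],
    [0, 0, 0],
    [0, 0, 0]
  ],
  "hand": [0.1, 0.1, 0.1]
}}

```text
time_s: 27.1
ee_pos: [562.2, 9.7, 219.3]
ee_rot: [-179.9, 0.0, 5.8]
force: [0.3, 0.7, -0.2]
gripper_width: 23.7
gripper_force: 8.0
```

{"op": "apply_moves", "data": {
  "delta_pos": [
    [0.105, 0.3, 0],
    [0.105, 0.6, 0],
    [0.105, 0.79, 0]
  ],
  "rot": [
    [0, 0, 0],
    [0, 0, 0],
    [0, 0, 0]
  ],
  "hand": [0.1, 0.1, 0.1]
}}

```text
time_s: 27.35
ee_pos: [574.8, 104.6, 219.1]
ee_rot: [-179.9, 0.0, 5.8]
force: [1.2, 0.6, -0.6]
gripper_width: 23.8
gripper_force: 8.0
```

{"op": "apply_moves", "data": {
  "delta_pos": [
    [0.105, 0.3, 0],
    [0.105, 0.6, 0],
    [0.105, 0.79, 0],
    [0.105, 0.79, 0],
    [0.105, 0.79, 0],
    [0.105, 0.79, 0]
  ],
  "rot": [
    [0, 0, 0],
    [0, 0, 0],
    [0, 0, 0],
    [0, 0, 0],
    [0, 0, 0],
    [0, 0, 0]
  ],
  "hand": [0.1, 0.1, 0.1, 0.1, 0.1, 0.1]
}}

```text
time_s: 27.85
ee_pos: [587.2, 195.7, 219.3]
ee_rot: [179.9, 0.1, 5.7]
force: [0.6, 0.8, -1.5]
gripper_width: 23.8
gripper_force: 8.0
```

```bash
python3 - <<'E'
from h import *
s=env.state();print(s["ee_pos"],s["ee_rot"])
p=viewer.grab_frame("scene")
for d in spotter.trace(p,"wash_cup_1"): print(round(d["score"],2),np.round(d["box"],1))
print([(round(d["score"],2),ray(p,d["position"],2)[:2].round(1).tolist()) for d in spotter.landmark_of(p,"wash_cup_1")])
E
```

```text
[587.22484037 195.72011375 219.32495421] [1.79941335e+02 6.32921655e-02 5.69698718e+00]
0.67 [238.6 200.4  22.2  19.5]
0.63 [218.1 207.3  19.9  16.5]
0.6 [193.  199.7  15.8  23.8]
0.51 [218.6 188.3  22.3  16.6]
[(0.94, [596.8, 196.3]), (0.76, [502.1, 177.2]), (0.64, [590.7, 280.2]), (0.57, [523.2, 316.5]), (0.52, [596.3, -329.6])]
```

{"op": "apply_moves", "data": {
  "delta_pos": [
    [0, 0, 0],
    [0, 0, -0.3],
    [0, 0, -0.6],
    [0, 0, -0.9],
    [0, 0, -1],
    [0, 0, -1],
    [0, 0, -1]
  ],
  "rot": [
    [0, 0, 0],
    [0, 0, 0],
    [0, 0, 0],
    [0, 0, 0],
    [0, 0, 0],
    [0, 0, 0],
    [0, 0, 0]
  ],
  "hand": [0.1, 0.1, 0.1, 0.1, 0.1, 0.1, 0.1]
}}

```text
time_s: 28.58
ee_pos: [587.6, 195.7, 99.8]
ee_rot: [180.0, 0.0, 5.6]
force: [1.0, 0.1, 0.1]
gripper_width: 23.4
gripper_force: 8.0
```

{"op": "apply_moves", "data": {
  "delta_pos": [
    [0, 0, -0.08],
    [0, 0, -0.15],
    [0, 0, -0.22],
    [0, 0, -0.27],
    [0, 0, -0.28],
    [0, 0, -0.29],
    [0, 0, -0.29]
  ],
  "rot": [
    [0, 0, 0],
    [0, 0, 0],
    [0, 0, 0],
    [0, 0, 0],
    [0, 0, 0],
    [0, 0, 0],
    [0, 0, 0]
  ],
  "hand": [0.1, 0.1, 0.1, 0.1, 0.1, 0.1, 0.1]
}}

```text
time_s: 29.17
ee_pos: [587.5, 196.4, 65.0]
ee_rot: [180.0, 0.0, 5.7]
force: [-0.7, -1.3, -1.3]
gripper_width: 23.7
gripper_force: 8.0
```

{"op": "apply_moves", "data": {
  "delta_pos": [
    [0, 0, -0.01],
    [0, 0, -0.02],
    [0, 0, -0.02],
    [0, 0, -0.02]
  ],
  "rot": [
    [0, 0, 0],
    [0, 0, 0],
    [0, 0, 0],
    [0, 0, 0]
  ],
  "hand": [0.1, 0.1, 0.1, 0.1]
}}

```text
time_s: 29.5
ee_pos: [587.5, 196.3, 62.7]
ee_rot: [180.0, -0.0, 5.7]
force: [0.1, -0.4, -0.5]
gripper_width: 23.6
gripper_force: 8.0
```

{"op": "apply_moves", "data": {
  "delta_pos": [
    [0, 0, -0.008],
    [0, 0, -0.008],
    [0, 0, -0.014],
    [0, 0, -0.014]
  ],
  "rot": [
    [0, 0, 0],
    [0, 0, 0],
    [0, 0, 0],
    [0, 0, 0]
  ],
  "hand": [0.1, 0.1, 0.1, 0.1]
}}

```text
time_s: 29.83
ee_pos: [588.0, 196.5, 62.0]
ee_rot: [-180.0, -0.1, 5.7]
force: [0.1, 0.1, 5.3]
gripper_width: 23.8
gripper_force: 8.0
```

{"op": "apply_moves", "data": {
  "delta_pos": [
    [0, 0, 0.006],
    [0, 0, 0.006],
    [0, 0, 0.006],
    [0, 0, 0.006],
    [0, 0, 0.006],
    [0, 0, 0.006],
    [0, 0, 0.006],
    [0, 0, 0.006]
  ],
  "rot": [
    [0, 0, 0],
    [0, 0, 0],
    [0, 0, 0],
    [0, 0, 0],
    [0, 0, 0],
    [0, 0, 0],
    [0, 0, 0],
    [0, 0, 0]
  ],
  "hand": [0.1, 0.1, 0.3, 0.35, 0.4, 0.5, 0.55, 0.55]
}}

```text
time_s: 30.5
ee_pos: [587.4, 196.3, 61.6]
ee_rot: [180.0, 0.0, 5.7]
force: [-0.3, -0.1, -0.7]
gripper_width: 49.3
gripper_force: 0.0
```

{"op": "apply_moves", "data": {
  "delta_pos": [
    [0, 0, 0.2],
    [0, 0, 0.5],
    [0, 0, 0.8],
    [0, 0, 1],
    [0, 0, 1]
  ],
  "rot": [
    [0, 0, 0],
    [0, 0, 0],
    [0, 0, 0],
    [0, 0, 0],
    [0, 0, 0]
  ],
  "hand": [0.6, 0.6, 0.6, 0.6, 0.6]
}}

```text
time_s: 30.92
ee_pos: [590.7, 197.3, 188.2]
ee_rot: [-179.9, -0.7, 5.7]
force: [0.8, 0.6, 0.7]
gripper_width: 55.0
gripper_force: 0.0
```

{"op": "apply_moves", "data": {
  "delta_pos": [
    [-0.146, -0.97, 0.1],
    [-0.146, -0.97, 0.1],
    [-0.146, -0.97, 0.1],
    [-0.146, -0.97, 0.1]
  ],
  "rot": [
    [0, 0, 0],
    [0, 0, 0],
    [0, 0, 0],
    [0, 0, 0]
  ],
  "hand": [0.6, 0.6, 0.6, 0.6]
}}

```text
time_s: 31.25
ee_pos: [568.8, 74.6, 193.9]
ee_rot: [179.8, 0.1, 5.4]
force: [-0.3, -0.6, 0.0]
gripper_width: 54.8
gripper_force: 0.0
```

{"op": "apply_moves", "data": {
  "delta_pos": [
    [-0.146, -0.97, 0],
    [-0.146, -0.97, 0],
    [-0.146, -0.97, 0],
    [-0.146, -0.97, 0]
  ],
  "rot": [
    [0, 0, 0],
    [0, 0, 0],
    [0, 0, 0],
    [0, 0, 0]
  ],
  "hand": [0.6, 0.6, 0.6, 0.6]
}}

```text
time_s: 31.58
ee_pos: [551.2, -41.2, 193.1]
ee_rot: [179.9, 0.1, 5.4]
force: [0.3, 0.5, -0.7]
gripper_width: 54.5
gripper_force: 0.0
```

```bash
python3 - <<'E'
from h import *
A={}
for n in("scene","top"):
    fs=[viewer.grab_frame(n) for _ in range(5)]
    p=dict(fs[-1]); p["pixels"]=np.mean([f["pixels"].astype(float) for f in fs],0); A[n]=p
np.save("avg1.npy",A,allow_pickle=True)
t=A["top"]["pixels"][:,:,::-1]; s=A["scene"]["pixels"][:,:,::-1]
c=np.zeros((600,800,3))
c[:400,:400]=np.clip(cv2.resize(t[217:257,387:427],(400,400),interpolation=cv2.INTER_CUBIC)*1.3,0,255)
c[:400,400:]=cv2.resize(s[240:280,370:410],(400,400),interpolation=cv2.INTER_CUBIC)
c[402:598,:327]=cv2.resize(s[180:222,180:250],(327,196),interpolation=cv2.INTER_CUBIC)
c[402:598,330:575]=cv2.resize(t[185:257,130:220],(245,196),interpolation=cv2.INTER_CUBIC)
cv2.imwrite("pics/o.png",c)
E
```

```text
[ WARN:0@12.068] global loadsave.cpp:1063 imwrite_ Unsupported depth image for selected encoder is fallbacked to CV_8U.
```

View pics/o.png

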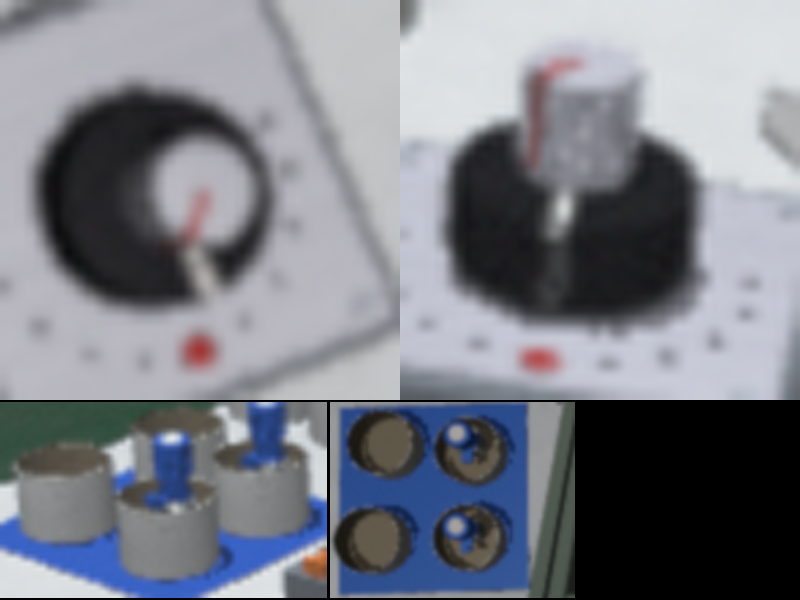

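```bash
cat > fit3.py <<'E'
from h import *
from scipy.optimize import least_squares
A=np.load("avg1.npy",allow_pickle=True).item()
def bl(n,ox,oy,s): 
    def f(u,v): return np.array((u/s-.45+ox,v/s-.45+oy))
    return f
T=bl("t",387,217,10);S=bl("s",370,240,10)
obs=[("top","dot",T(199,351),1),("top","ring",T(163,198),.7),("top","knob",T(205,188),1),("top","wo",T(212,292),1),("top","wi",T(190,250),1),("top","io",T(190,243),1),("top","ii",T(206,194),.5),
("scene","dot",S(141,360),1),("scene","knob",S(185,66),1),("scene","wo",S(155,236),1),("scene","wi",S(165,193),.7),("scene","wb",S(150,302),1),("scene","io",S(139,76),1),("scene","ib",S(134,165),1),]
def res(q,use,full=0):
    c=lambda a,r,z:(-r*np.cos(a),-r*np.sin(a),z)
    L=dict(dot=(-42,0,30),ring=(0,0,58),knob=(0,0,86),wo=c(q[5],27,58),wi=c(q[5],15,58),wb=c(q[5],28,34.5),io=c(q[6],12.5,86),ii=c(q[6],0,86),ib=c(q[6],13,59))
    C,S=np.cos(q[4]),np.sin(q[4]);o=[]
    for n,k,px,w in obs:
        if n not in use: continue
        i=0 if n=="top" else 2
        x,y,z=L[k];o.append(w*(proj(A[n],(q[i]+C*x-S*y,q[i+1]+S*x+C*y,z))-px))
    return np.concatenate(o+[[(q[4]-.406)*30],(q[:4]-[500,-386]*2)*.02])
for use in("top",),("scene",),("top","scene"):
    f=least_squares(res,[500,-386,500,-386,.4,0,-.6],args=(use,),loss="soft_l1",f_scale=.5)
    print(use,f.x[:4].round(1),np.degrees(f.x[4:]).round(1),f.fun.round(1))
E
python3 fit3.py
```

```text
('top',) [ 500.  -384.7  500.  -386. ] [ 23.4   1.2 -38.7] [-0.1 -0.   0.2 -0.  -0.2  0.3 -0.   0.2  0.2  0.1  0.1 -0.4 -0.1 -0.2
  0.1 -0.   0.   0.   0. ]
('scene',) [ 500.  -386.   506.3 -384. ] [ 23.1  -1.8 -44.3] [ 0.2  0.1 -0.1 -0.7  0.1 -1.5  0.   0.3 -0.2  1.1  0.2 -0.5 -0.3  1.1
 -0.1  0.   0.   0.1  0. ]
('top', 'scene') [ 500.1 -385.   506.2 -383.6] [ 23.2  -0.6 -40.8] [-0.  -0.   0.3 -0.1 -0.1  0.2 -0.2  0.3  0.1  0.1  0.  -0.5 -0.1 -0.2
  0.   0.1 -0.2 -0.7  0.2 -1.5 -0.   0.3 -0.   1.1  0.2 -0.4 -0.2  1.2
 -0.   0.   0.   0.1  0. ]
```

{"op": "apply_moves", "data": {
  "delta_pos": [
    [-0.1456, -0.969, 0],
    [-0.1456, -0.969, 0],
    [-0.1456, -0.969, 0],
    [-0.1456, -0.969, 0]
  ],
  "rot": [
    [0, 0, 0],
    [0, 0, 0],
    [0, 0, 0],
    [0, 0, 0]
  ],
  "hand": [0.6, 0.6, 0.6, 0.6]
}}

```text
time_s: 32.42
ee_pos: [534.3, -157.5, 193.7]
ee_rot: [179.8, 0.0, 5.5]
force: [-0.9, 0.2, -0.5]
gripper_width: 54.5
gripper_force: 0.0
```

{"op": "apply_moves", "data": {
  "delta_pos": [
    [-0.1456, -0.969, 0],
    [-0.1456, -0.969, 0],
    [-0.1456, -0.969, 0],
    [-0.1456, -0.969, 0]
  ],
  "rot": [
    [0, 0, 0],
    [0, 0, 0],
    [0, 0, 0],
    [0, 0, 0]
  ],
  "hand": [0.6, 0.6, 0.6, 0.6]
}}

```text
time_s: 32.75
ee_pos: [517.1, -273.9, 193.5]
ee_rot: [179.8, -0.0, 5.4]
force: [0.3, -0.0, -0.6]
gripper_width: 54.9
gripper_force: 0.0
```

{"op": "apply_moves", "data": {
  "delta_pos": [
    [-0.1456, -0.969, 0],
    [-0.1456, -0.969, 0],
    [-0.1456, -0.969, 0],
    [-0.1456, -0.969, 0],
    [-0.1456, -0.969, 0],
    [-0.1456, -0.969, 0]
  ],
  "rot": [
    [0, 0, 0],
    [0, 0, 0],
    [0, 0, 0],
    [0, 0, 0],
    [0, 0, 0],
    [0, 0, 0]
  ],
  "hand": [0.6, 0.6, 0.6, 0.6, 0.6, 0.6]
}}

```text
time_s: 33.25
ee_pos: [500.4, -383.9, 193.4]
ee_rot: [-179.9, 0.0, 5.7]
force: [-0.3, 1.0, 0.3]
gripper_width: 54.3
gripper_force: 0.0
```

{"op": "apply_moves", "data": {
  "delta_pos": [
    [0, 0, -0.3],
    [0, 0, -0.6],
    [0, 0, -0.8],
    [0, 0, -0.8],
    [0, 0, -0.8],
    [0, 0, -0.8]
  ],
  "rot": [
    [0, 0, 0],
    [0, 0, 0],
    [0, 0, 0],
    [0, 0, 0],
    [0, 0, 0],
    [0, 0, 0]
  ],
  "hand": [0.6, 0.6, 0.6, 0.6, 0.6, 0.6]
}}

```text
time_s: 33.75
ee_pos: [501.5, -385.0, 99.6]
ee_rot: [179.9, -0.1, 5.8]
force: [0.6, -0.4, 0.3]
gripper_width: 54.5
gripper_force: 0.0
```

{"op": "apply_moves", "data": {
  "delta_pos": [
    [0, 0, -0.1],
    [0, 0, -0.2],
    [0, 0, -0.26],
    [0, 0, -0.26],
    [0, 0, -0.26],
    [0, 0, -0.26]
  ],
  "rot": [
    [0, 0, 0],
    [0, 0, 0],
    [0, 0, 0],
    [0, 0, 0],
    [0, 0, 0],
    [0, 0, 0]
  ],
  "hand": [0.6, 0.6, 0.6, 0.6, 0.6, 0.6]
}}

```text
time_s: 34.25
ee_pos: [500.8, -385.8, 67.9]
ee_rot: [179.9, -0.1, 5.7]
force: [-1.0, 0.1, 0.6]
gripper_width: 54.5
gripper_force: 0.0
```

{"op": "apply_moves", "data": {
  "delta_pos": [
    [0, 0, 0],
    [0, 0, 0],
    [0, 0, 0],
    [0, 0, 0],
    [0, 0, 0],
    [0, 0, 0],
    [0, 0, 0],
    [0, 0, 0]
  ],
  "rot": [
    [0, 0, 0],
    [0, 0, 0],
    [0, 0, 0],
    [0, 0, 0],
    [0, 0, 0],
    [0, 0, 0],
    [0, 0, 0],
    [0, 0, 0]
  ],
  "hand": [0.4, 0.37, 0.34, 0.32, 0.3, 0.28, 0.26, 0.24],
  "newtons": 3
}}

```text
time_s: 34.92
ee_pos: [500.1, -386.2, 66.6]
ee_rot: [179.9, -0.0, 5.7]
force: [-0.3, -2.9, -0.2]
gripper_width: 25.6
gripper_force: 3.0
```

{"op": "apply_moves", "data": {
  "delta_pos": [
    [0, -0.006, 0],
    [0, -0.006, 0],
    [0, -0.006, 0],
    [0, -0.006, 0],
    [0, -0.006, 0],
    [0, -0.006, 0],
    [0, -0.006, 0],
    [0, -0.006, 0],
    [0, -0.006, 0],
    [0, -0.006, 0]
  ],
  "rot": [
    [0, 0, 0],
    [0, 0, 0],
    [0, 0, 0.07],
    [0, 0, 0.14],
    [0, 0, 0.21],
    [0, 0, 0.28],
    [0, 0, 0.35],
    [0, 0, 0.42],
    [0, 0, 0.448],
    [0, 0, 0.448]
  ],
  "hand": [0.15, 0.15, 0.15, 0.15, 0.15, 0.15, 0.15, 0.15, 0.15, 0.15],
  "newtons": 10
}}

```text
time_s: 35.75
ee_pos: [499.9, -385.8, 66.6]
ee_rot: [-180.0, -0.0, 44.2]
force: [-1.1, -0.6, 1.5]
gripper_width: 25.9
gripper_force: 10.0
```

{"op": "apply_moves", "data": {
  "delta_pos": [
    [0, 0, 0],
    [0, 0, 0],
    [0, 0, 0]
  ],
  "rot": [
    [0, 0, 0],
    [0, 0, 0],
    [0, 0, 0]
  ],
  "hand": [0.15, 0.15, 0.15]
}}

```text
time_s: 36.0
ee_pos: [499.9, -385.9, 66.6]
ee_rot: [-180.0, -0.0, 44.2]
force: [-0.8, -1.1, 1.3]
gripper_width: 25.7
gripper_force: 10.0
```

{"op": "apply_moves", "data": {
  "delta_pos": [
    [0, 0, 0],
    [0, 0, 0],
    [0, 0, 0],
    [0, 0, 0],
    [0, 0, 0.4],
    [0, 0, 0.8],
    [0, 0, 1],
    [0, 0, 1],
    [0, 0, 1]
  ],
  "rot": [
    [0, 0, 0],
    [0, 0, 0],
    [0, 0, 0],
    [0, 0, 0],
    [0, 0, 0],
    [0, 0, 0],
    [0, 0, 0],
    [0, 0, 0],
    [0, 0, 0]
  ],
  "hand": [0.6, 0.6, 0.6, 0.6, 0.6, 0.6, 0.6, 0.6, 0.6]
}}

```text
time_s: 36.75
ee_pos: [501.1, -386.7, 189.3]
ee_rot: [179.7, -0.1, 44.2]
force: [-0.2, 0.3, -0.0]
gripper_width: 54.6
gripper_force: 0.0
```

{"op": "apply_moves", "data": {
  "delta_pos": [
    [0, 1, 0],
    [0, 1, 0],
    [0, 1, 0],
    [0, 1, 0]
  ],
  "rot": [
    [0, 0, 0],
    [0, 0, 0],
    [0, 0, 0],
    [0, 0, 0]
  ],
  "hand": [0.6, 0.6, 0.6, 0.6]
}}

```text
time_s: 37.08
ee_pos: [498.1, -259.6, 184.6]
ee_rot: [-179.6, -0.0, 44.4]
force: [-0.5, 0.2, -0.3]
gripper_width: 54.7
gripper_force: 0.0
```

{"op": "apply_moves", "data": {
  "delta_pos": [
    [0, 1, 0],
    [0, 1, 0],
    [0, 1, 0],
    [0, 1, 0]
  ],
  "rot": [
    [0, 0, 0],
    [0, 0, 0],
    [0, 0, 0],
    [0, 0, 0]
  ],
  "hand": [0.6, 0.6, 0.6, 0.6]
}}

```text
time_s: 37.42
ee_pos: [498.3, -140.5, 184.8]
ee_rot: [-179.7, 0.0, 44.5]
force: [-0.3, -0.2, 0.5]
gripper_width: 54.7
gripper_force: 0.0
```

{"op": "apply_moves", "data": {
  "delta_pos": [
    [0, 0.8, 0],
    [0, 0.8, 0],
    [0, 0.8, 0],
    [0, 0.8, 0],
    [0, 0.8, 0]
  ],
  "rot": [
    [0, 0, 0],
    [0, 0, 0],
    [0, 0, 0],
    [0, 0, 0],
    [0, 0, 0]
  ],
  "hand": [0.6, 0.6, 0.6, 0.6, 0.6]
}}

```text
time_s: 37.83
ee_pos: [499.7, -50.4, 185.7]
ee_rot: [-180.0, 0.1, 44.3]
force: [-0.6, -0.5, -0.7]
gripper_width: 54.5
gripper_force: 0.0
```

```bash
python3 - <<'E'
from h import *
A={}
for n in("scene","top"):
    fs=[viewer.grab_frame(n) for _ in range(5)]
    p=dict(fs[-1]); p["pixels"]=np.mean([f["pixels"].astype(float) for f in fs],0); A[n]=p
np.save("avg2.npy",A,allow_pickle=True)
t=A["top"]["pixels"][:,:,::-1]; s=A["scene"]["pixels"][:,:,::-1]
c=np.zeros((600,800,3))
c[:400,:400]=np.clip(cv2.resize(t[217:257,387:427],(400,400),interpolation=cv2.INTER_CUBIC)*1.3,0,255)
c[:400,400:]=cv2.resize(s[240:280,370:410],(400,400),interpolation=cv2.INTER_CUBIC)
c[402:598,:327]=cv2.resize(s[180:222,180:250],(327,196),interpolation=cv2.INTER_CUBIC)
c[402:598,330:575]=cv2.resize(t[185:257,130:220],(245,196),interpolation=cv2.INTER_CUBIC)
cv2.imwrite("pics/q.png",c.astype(np.uint8))
B=np.load("avg1.npy",allow_pickle=True).item()
# red-ness weighted comparison of inner line on top view (knob top region)
for nm,X in(("before",B),("after",A)):
    for n,(r0,r1,c0,c1) in(("top",(229,245,402,416)),("scene",(243,261,380,396))):
        I=X[n]["pixels"][r0:r1,c0:c1];w=np.clip(I[...,0]-(I[...,1]+I[...,2])/2-8,0,None)
        yy,xx=np.mgrid[r0:r1,c0:c1];m=np.array([(w*xx).sum(),(w*yy).sum()])/w.sum()
        cv=np.cov(np.vstack([xx.ravel(),yy.ravel()]),aweights=w.ravel());e,v=np.linalg.eigh(cv);print(nm,n,m.round(2),e.round(2),v[:,1].round(3))
E
```

```text
before top [406.11 238.42] [0.21 2.65] [-0.347  0.938]
before scene [384.19 248.99] [ 0.75 12.01] [-0.307  0.952]
after top [408.15 238.5 ] [0.26 3.03] [0.275 0.961]
after scene [386.8  250.13] [ 0.26 10.6 ] [-0.136  0.991]
```

View pics/q.png

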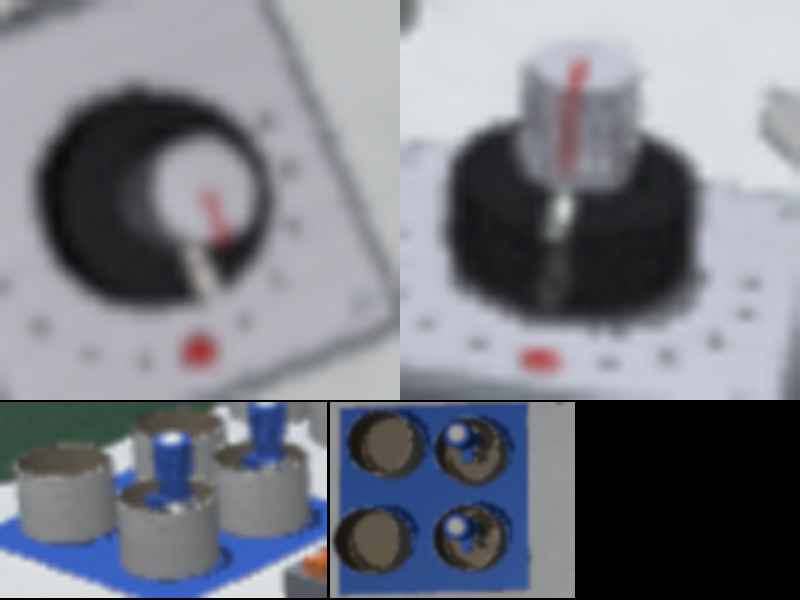

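```bash
sed -e 's/T(190,243)/T(221,243)/; s/T(206,194)/T(207,194)/; s/S(139,76)/S(172,92)/; s/S(134,165)/S(166,170)/; s/avg1/avg2/' fit3.py > fit4.py; python3 fit4.py
python3 - <<'E'
# direct photometric fit: render red line/white line models vs redness & whiteness in both views
import sys
sys.argv=['x']
from h import *
from scipy.ndimage import map_coordinates
for f in("avg1.npy","avg2.npy"):
  A=np.load(f,allow_pickle=True).item()
  for n,ax in(("top",(500.1,-385.)),("scene",(506.2,-383.6))):
    I=A[n]["pixels"];red=I[...,0]-(I[...,1]+I[...,2])/2;lum=I.mean(2)
    yaw=np.radians(23.2)
    def score(M,a,segs):
        v=[]
        for r,z in segs:
            px=proj(A[n],(ax[0]-r*np.cos(yaw+a),ax[1]-r*np.sin(yaw+a),z)); v.append(map_coordinates(M,[[px[1]],[px[0]]],order=1)[0])
        return np.mean(v)
    G=np.radians(np.arange(-60,40,1.))
    s=np.array([score(red,a,[(r,86) for r in np.linspace(5,12.5,8)]) for a in G])
    G2=np.radians(np.arange(-25,25,1.))
    w=np.array([score(lum,a,[(r,58) for r in np.linspace(19,26.5,8)]) for a in G2])
    pk=lambda G,s:(np.degrees(G[s.argmax()]), np.degrees((G*np.clip(s-s.min()-.5*(np.ptp(s)),0,None)).sum()/np.clip(s-s.min()-.5*np.ptp(s),0,None).sum()))
    print(f,n,"inner",pk(G,s),"ring",pk(G2,w))
E
```

```text
('top',) [ 500.  -384.9  500.  -386. ] [23.3  0.7 -5.9] [-0.1 -0.   0.3 -0.  -0.1  0.3 -0.   0.2  0.2  0.1 -0.1 -0.5 -0.2 -0.2
  0.   0.   0.   0.   0. ]
('scene',) [ 500. -386.  506. -384.] [23.1 -1.6 -3.7] [ 0.1  0.1 -0.1 -0.6  0.1 -1.5 -0.   0.3 -0.1  1.2  0.1 -0.9 -0.1  1.9
 -0.1  0.   0.   0.1  0. ]
('top', 'scene') [ 500.1 -385.1  506.  -383.9] [23.2 -0.9 -4.3] [-0.  -0.   0.3 -0.1 -0.   0.2 -0.2  0.3  0.1  0.1  0.1 -0.5 -0.1 -0.2
  0.1  0.1 -0.1 -0.6  0.3 -1.4  0.   0.3 -0.   1.2  0.  -0.9 -0.2  1.9
 -0.1  0.   0.   0.1  0. ]
avg1.npy top inner (np.float64(-40.0), np.float64(-41.610650008329664)) ring (np.float64(0.0), np.float64(0.4759597654049721))
avg1.npy scene inner (np.float64(-37.0), np.float64(-39.35042196987605)) ring (np.float64(1.0), np.float64(0.24966116744577682))
avg2.npy top inner (np.float64(-1.0), np.float64(-2.2384609739224004)) ring (np.float64(0.0), np.float64(0.4521657038145499))
avg2.npy scene inner (np.float64(-3.0000000000000004), np.float64(-2.1695750120737927)) ring (np.float64(1.0), np.float64(0.2306581962571994))
```

{"op": "apply_moves", "data": {
  "delta_pos": [
    [0, -0.8, 0],
    [0, -0.8, 0],
    [0, -0.8, 0]
  ],
  "rot": [
    [0, 0, 0],
    [0, 0, 0],
    [0, 0, 0]
  ],
  "hand": [0.6, 0.6, 0.6]
}}

```text
time_s: 38.58
ee_pos: [500.2, -150.1, 186.7]
ee_rot: [179.8, 0.1, 44.1]
force: [0.4, 0.2, 0.3]
gripper_width: 55.1
gripper_force: 0.0
```

{"op": "apply_moves", "data": {
  "delta_pos": [
    [0, -1, 0],
    [0, -1, 0],
    [0, -1, 0],
    [0, -1, 0]
  ],
  "rot": [
    [0, 0, 0],
    [0, 0, 0],
    [0, 0, 0],
    [0, 0, 0]
  ],
  "hand": [0.6, 0.6, 0.6, 0.6]
}}

```text
time_s: 38.92
ee_pos: [500.1, -272.1, 186.3]
ee_rot: [179.8, 0.1, 43.9]
force: [1.0, -0.3, -0.2]
gripper_width: 54.5
gripper_force: 0.0
```

{"op": "apply_moves", "data": {
  "delta_pos": [
    [0, -1, 0],
    [0, -1, 0],
    [0, -1, 0],
    [0, -1, 0],
    [0, -1, 0],
    [0, -1, 0]
  ],
  "rot": [
    [0, 0, 0],
    [0, 0, 0],
    [0, 0, 0],
    [0, 0, 0],
    [0, 0, 0],
    [0, 0, 0]
  ],
  "hand": [0.6, 0.6, 0.6, 0.6, 0.6, 0.6]
}}

```text
time_s: 39.42
ee_pos: [499.8, -385.1, 186.1]
ee_rot: [-179.9, -0.0, 44.2]
force: [0.2, 0.3, -0.2]
gripper_width: 54.8
gripper_force: 0.0
```

{"op": "apply_moves", "data": {
  "delta_pos": [
    [0, 0, -0.25],
    [0, 0, -0.5],
    [0, 0, -0.7],
    [0, 0, -0.85],
    [0, 0, -0.95],
    [0, 0, -1],
    [0, 0, -1],
    [0, 0, -1],
    [0, 0, -1]
  ],
  "rot": [
    [0, 0, 0],
    [0, 0, 0],
    [0, 0, 0],
    [0, 0, 0],
    [0, 0, 0],
    [0, 0, 0],
    [0, 0, 0],
    [0, 0, 0],
    [0, 0, 0]
  ],
  "hand": [0.6, 0.6, 0.6, 0.6, 0.6, 0.6, 0.6, 0.6, 0.6]
}}

```text
time_s: 40.17
ee_pos: [500.8, -386.0, 67.8]
ee_rot: [179.9, -0.0, 44.2]
force: [0.3, -0.6, 0.2]
gripper_width: 54.6
gripper_force: 0.0
```

{"op": "apply_moves", "data": {
  "delta_pos": [
    [0, 0, 0],
    [0, 0, 0],
    [0, 0, 0],
    [0, 0, 0],
    [0, 0, 0],
    [0, 0, 0],
    [0, 0, 0],
    [0, 0, 0]
  ],
  "rot": [
    [0, 0, 0],
    [0, 0, 0],
    [0, 0, 0],
    [0, 0, 0],
    [0, 0, 0],
    [0, 0, 0],
    [0, 0, 0],
    [0, 0, 0]
  ],
  "hand": [0.4, 0.37, 0.34, 0.32, 0.3, 0.28, 0.26, 0.24],
  "newtons": 3
}}

```text
time_s: 40.83
ee_pos: [499.9, -386.0, 66.5]
ee_rot: [-180.0, 0.0, 44.2]
force: [0.6, 0.5, 1.6]
gripper_width: 25.9
gripper_force: 3.0
```

{"op": "apply_moves", "data": {
  "delta_pos": [
    [0, 0, 0],
    [0, 0, 0],
    [0, 0, 0],
    [0, 0, 0],
    [0, 0, 0],
    [0, 0, 0],
    [0, 0, 0]
  ],
  "rot": [
    [0, 0, 0],
    [0, 0, 0],
    [0, 0, 0.01],
    [0, 0, 0.025],
    [0, 0, 0.035],
    [0, 0, 0.035],
    [0, 0, 0.035]
  ],
  "hand": [0.15, 0.15, 0.15, 0.15, 0.15, 0.15, 0.15],
  "newtons": 10
}}

```text
time_s: 41.42
ee_pos: [499.8, -386.0, 66.5]
ee_rot: [-180.0, 0.0, 47.2]
force: [-1.9, 1.3, 1.5]
gripper_width: 25.7
gripper_force: 10.0
```

{"op": "apply_moves", "data": {
  "delta_pos": [
    [0, 0, 0],
    [0, 0, 0],
    [0, 0, 0],
    [0, 0, 0],
    [0, 0, 0.4],
    [0, 0, 0.8],
    [0, 0, 1],
    [0, 0, 1],
    [0, 0, 1]
  ],
  "rot": [
    [0, 0, 0],
    [0, 0, 0],
    [0, 0, 0],
    [0, 0, 0],
    [0, 0, 0],
    [0, 0, 0],
    [0, 0, 0],
    [0, 0, 0],
    [0, 0, 0]
  ],
  "hand": [0.6, 0.6, 0.6, 0.6, 0.6, 0.6, 0.6, 0.6, 0.6]
}}

```text
time_s: 42.17
ee_pos: [501.2, -387.0, 189.3]
ee_rot: [179.6, -0.0, 47.2]
force: [-0.0, -0.6, -0.8]
gripper_width: 54.7
gripper_force: 0.0
```

{"op": "apply_moves", "data": {
  "delta_pos": [
    [0, 1, 0],
    [0, 1, 0],
    [0, 1, 0],
    [0, 1, 0]
  ],
  "rot": [
    [0, 0, 0],
    [0, 0, 0],
    [0, 0, 0],
    [0, 0, 0]
  ],
  "hand": [0.6, 0.6, 0.6, 0.6]
}}

```text
time_s: 42.5
ee_pos: [498.2, -259.7, 184.6]
ee_rot: [-179.6, -0.1, 47.4]
force: [-0.7, 0.2, -0.8]
gripper_width: 54.8
gripper_force: 0.0
```

{"op": "apply_moves", "data": {
  "delta_pos": [
    [0, 1, 0],
    [0, 1, 0],
    [0, 1, 0],
    [0, 1, 0]
  ],
  "rot": [
    [0, 0, 0],
    [0, 0, 0],
    [0, 0, 0],
    [0, 0, 0]
  ],
  "hand": [0.6, 0.6, 0.6, 0.6]
}}

```text
time_s: 42.83
ee_pos: [498.4, -140.6, 184.9]
ee_rot: [-179.7, -0.0, 47.5]
force: [-0.4, 0.0, 0.1]
gripper_width: 54.4
gripper_force: 0.0
```

{"op": "apply_moves", "data": {
  "delta_pos": [
    [0, 0.8, 0],
    [0, 0.8, 0],
    [0, 0.8, 0],
    [0, 0.8, 0],
    [0, 0.8, 0]
  ],
  "rot": [
    [0, 0, 0],
    [0, 0, 0],
    [0, 0, 0],
    [0, 0, 0],
    [0, 0, 0]
  ],
  "hand": [0.6, 0.6, 0.6, 0.6, 0.6]
}}

```text
time_s: 43.25
ee_pos: [499.8, -50.4, 185.6]
ee_rot: [-180.0, 0.1, 47.3]
force: [-0.1, -0.4, 0.3]
gripper_width: 54.8
gripper_force: 0.0
```

```bash
python3 - <<'E'
from h import *
from scipy.ndimage import map_coordinates
A={}
for n in("scene","top"):
    fs=[viewer.grab_frame(n) for _ in range(5)]
    p=dict(fs[-1]); p["pixels"]=np.mean([f["pixels"].astype(float) for f in fs],0); A[n]=p
B=np.load("avg2.npy",allow_pickle=True).item()
yaw=np.radians(23.2)
for n,ax in(("top",(500.1,-385.)),("scene",(506.2,-383.6))):
    I=A[n]["pixels"];red=I[...,0]-(I[...,1]+I[...,2])/2;lum=I.mean(2)
    def sc(M,a,rs,z):
        px=np.array([proj(A[n],(ax[0]-r*np.cos(yaw+a),ax[1]-r*np.sin(yaw+a),z)) for r in rs]); return map_coordinates(M,[px[:,1],px[:,0]],order=1).mean()
    G=np.radians(np.arange(-40,40,1.))
    for nm,M,rs,z in(("inner",red,np.linspace(5,12.5,8),86),("ring",lum,np.linspace(19,26.5,8),58)):
        g=G[np.abs(G)<(.7 if nm=="inner" else .44)]
        s=np.array([sc(M,a,rs,z) for a in g]);w=np.clip(s-s.min()-.5*np.ptp(s),0,None);print(n,nm,np.degrees((g*w).sum()/w.sum()).round(1))
    d=np.abs(I-B[n]["pixels"]).max(2)>40
    k,l,st,c=cv2.connectedComponentsWithStats(d.astype(np.uint8));print("changed",[x.tolist() for x in st[1:] if x[4]>15])
print(env.state()["time_s"])
E
python3 rim.py
```

```text
top inner 2.1
top ring 0.5
changed [[287, 182, 6, 5, 17], [255, 258, 11, 14, 48]]
scene inner 2.2
scene ring 0.2
changed []
43.75
[137 189  27  24 502] 24.6 [585.  277.7] [586.5 281. ]
[169 191  25  24 341] 24.6 [580.9 193.6] [582.4 196. ]
[169 223  25  24 341] 24.6 [497.  190.2] [497.6 192.6]
[134 224  25  24 489] 24.6 [493.1 281. ] [493.7 284.3]
```

```bash
python3 -c "
from h import *
print(env.job_done())"
```

```text
the job is handed in; nothing more can be done
None
```

The job is done and handed in at about 44 s: the outer ring is closed (within about 2° of the dot), filters 2 and 4 (the only two fitted) are unlatched and standing stem down in separate upright cups, and the inner knob is at zero, also within about 2° by the cameras.

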